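Set out relief panels under the bench magnifier

ROBOT

A 7-joint arm with a two-finger parallel gripper is mounted at the origin on the work surface. World frame = base frame: x ahead of the robot, y to its left, z up, the work surface at z = 0. Lengths are in m, angles in rad, forces in N, time in s.
With the tool pointing down it reaches from about 0.425 to 0.875 m from the base axis. Payload 4.7 kg.
Tool frame: the origin (TCP) lies midway between the tips of the shut fingers; the grasp point (between the pads) lies 19 mm behind it; z points along the fingers, y is the line along which they close (so a half turn about z gives the same grasp; the last joint's range is limited). The gripper opens to 87 mm and grips with 3 to 60 N. Pads are 19 mm wide; open, the fingers measure 117 mm over their backs; the gripper's body (75 mm by 190 mm) begins 51 mm behind the grasp point.
Start: joints at [-1.216, 0.321, -0.07, 1.45, 0.023, 1.371, -0.057], TCP at [0.217, 0.613, 0.223] pointing down, gripper open.
Joint ranges: [-2.86, 2.86], [-0.3, 2.09], [-1.38, 1.24], [0.06, 2.45], [-1.56, 4.7], [0.09, 2.05], [-2.69, 2.69]. Speed limits (rad/s): [2.57, 2.57, 3.14, 3.14, 3.14, 3.14, 3.14].

INTERFACE

Orientations are given as a unit quaternion [x, y, z, w].
In Python, from bench import state, get_image, finish_job gives the robot as it stands. The module is installed in compiled form; this text tells all that it offers.
- The arm moves only by the tool jog_arm, never from a script. Its argument "steps" is a list of rows, each an object of numbers: "x", "y", "z": the shift along the tool's x, y, z each as a share of 0.02 m, from -1 to 1; "ax", "ay", "az": the turn, a rotation vector about the tool's x, y, z each as a share of pi/2 rad, from -1 to 1; "gripper": the finger opening in mm, from 0 to 87. A call has 1 to 20 rows; each row shifts and turns the commanded pose from where the row before left it, along the tool's axes as they then stand; what a row does not reach is not made up. A row lasts 1/12 s, in which the tool goes at most 41.7 mm and 7.16 degrees, less where a joint would pass 70% of its speed; a pose out of reach is approached as far as the arm can. A call with a number of a shift or a turn outside -1 to 1 is refused whole. A call with a gripper value outside its range is refused whole. The fingers move at their own pace and stop on an object; "force" is the grip in N (left out, the last holds). Time passes only in rows, so rows that do not move let the fingers close. It gives the time, the measured TCP pose, the force, the opening and the grip force at its end, in the units of the state.
- state(): the state, without advancing time (a new reading comes with each control period).
- get_image(name): name is "scene" or "top" or "wrist"; returns a dict with "color" (420x560x3 uint8, red, green, blue), "range_z" (420x560 float32, m along the optical axis (not along the pixel's ray), 0 where there is no reading), "camera_matrix" (3x3 intrinsics, pixels), "k1" (the pictures are not rectified: a ray, as slopes to the right and down, at radius r is drawn at 1 + k1 r^2 times it, then the intrinsics apply), "rvec" (rotation vector, rad) and "tvec" (3), from world to camera coordinates, as OpenCV has them; the wrist camera has in their place "hand_eye" (4x4, takes a point from camera to tool coordinates, whose origin is the TCP and whose axes are the flange's). Camera axes: x right, y down, z forward; pixel columns grow to the right and rows downward; lengths in m; the calibration is good to about 2 mm. A picture is of the moment at which its call begins: read the wrist's pose just before it.
- finish_job(): hands the job in; it is judged then, once.
The state is a dict: "time": time; "joints": joint angles; "qvel": joint speeds; "effort": joint torques, N m; "tool_pos": TCP position; "tool_rot": TCP orientation; "wrist_force": force on the tool from outside, world axes, zero at the start; "ft_torque": the same for the moment, N m; "grip_width": finger opening in m; "finger_force": force on a finger pad.
Only numpy, scipy, OpenCV 4.12 (cv2) and the standard library are available. Lean on these libraries where they do the work, as an engineer would, in place of code of your own. Each camera call takes 0.05 s, during which the arm holds its last target. There are 200 camera calls.

TASK

Set out the wooden relief panels for checking: first swing the magnifier out of the way to the left, nearly to its stop; then hang the little pail that stands on the green mat by its handle on the hook, and lay every panel face up and flat on the mat squarely in front of (on the robot's side of) the pot of its own colour, lengthwise towards it, with about 25 mm between panel and pot. When all that is in place, swing the magnifier back until its lens is centred over the red panel, and leave the other things on the bench alone.

Things in the scene. Friction and masses are not known exactly. Their poses are not given: they have to be found in the camera images.
- panel_red: laser-cut wooden relief panel, 100 x 40 x 12 mm, 60 g, with two red discs on its upper face; origin at the centre of its underside, x along its 100 mm length, y across, z up out of the disc face. Starts lying face up beside the mat; any but the red one may be absent
- panel_blue: laser-cut wooden relief panel, 100 x 40 x 12 mm, 60 g, with two blue discs on its upper face; origin at the centre of its underside, x along its 100 mm length, y across, z up out of the disc face. Starts lying face up beside the mat; any but the red one may be absent
- panel_yellow: laser-cut wooden relief panel, 100 x 40 x 12 mm, 60 g, with two yellow discs on its upper face; origin at the centre of its underside, x along its 100 mm length, y across, z up out of the disc face. Starts lying face up beside the mat; any but the red one may be absent
- panel_black: laser-cut wooden relief panel, 100 x 40 x 12 mm, 60 g, with two black discs on its upper face; origin at the centre of its underside, x along its 100 mm length, y across, z up out of the disc face. Starts lying face up beside the mat; any but the red one may be absent
- pot_red: red paint pot with white lid ring round a red lid, 56 mm across, 50 mm tall, stuck down on the green mat (cannot move); origin at the centre of its underside; its x axis runs along the mat's 360 mm side away from the robot, so 'in front of the pot' is its -x side
- pot_blue: blue paint pot with white lid ring round a blue lid, 56 mm across, 50 mm tall, stuck down on the green mat (cannot move); origin at the centre of its underside; its x axis runs along the mat's 360 mm side away from the robot, so 'in front of the pot' is its -x side
- pot_yellow: yellow paint pot with white lid ring round a yellow lid, 56 mm across, 50 mm tall, stuck down on the green mat (cannot move); origin at the centre of its underside; its x axis runs along the mat's 360 mm side away from the robot, so 'in front of the pot' is its -x side
- pot_black: black paint pot with white lid ring round a black lid, 56 mm across, 50 mm tall, stuck down on the green mat (cannot move); origin at the centre of its underside; its x axis runs along the mat's 360 mm side away from the robot, so 'in front of the pot' is its -x side
- pail: small steel offcut pail, 140 g, 90 mm across the rim, 62 mm tall, with a rigid upright square orange handle: round bar 10 mm thick, the level top bar 92 mm long and along the pail's y axis, its axis 130 mm above the pail's foot; clear opening between rim and top bar about 60 mm high and 80 mm wide. Origin at the centre of its foot, z up. Starts standing on the mat
- pail_bar (a point): middle of the axis of the pail's top handle bar (130 mm above the foot); free of obstacles along the bar to 40 mm either side
- hook_stand: fixed dark steel stand, foot 100 x 110 mm, post 235 mm tall; origin at the centre of its foot; the hook arm, a round bar 10 mm thick, runs level from the post along the stand's -x (roughly towards the robot) with its axis at height 225 mm to 104 mm from the post, then turns up to a red tip 118 mm from the post, whose top is at height 254 mm
- hook_seat (a point): where the axis of the pail's bar rests on the hook: 85 mm from the post along the stand's -x, at height 235 mm, axes as the stand's
- magnifier (a joint): angle of the magnifier arm about its upright post: 0 when the arm points along the mat's -x (to the robot), growing as the lens swings to the robot's left (+y); range -0.95 to 1.5 rad. Stiff: about 0.5 N m to turn, stays where it is left
- lens (a point): centre of the magnifier's round lens, 104 mm across the rim, 240 mm from the post's axis; underside 167 mm and top 183 mm above the table
- magnifier_grip (a point): the grip to swing the arm by: upright round black peg on the arm, 22 mm thick, 45 mm tall, from height 183 to 228 mm, 150 mm from the post's axis; this point is on its axis at height 210 mm
- pivot (a point): on the axis of the magnifier's post, at height 165 mm
- ruler: bystander, to be left alone: steel ruler, 30 x 300 x 4 mm, lying behind the magnifier; origin at the centre of its underside
- knife: bystander, to be left alone: yellow craft knife, 110 mm long, 14 mm high, lying flat; origin at the centre of its underside
- glue: bystander, to be left alone: white glue bottle with red cap, 48 mm across, 100 mm tall, standing; origin at the centre of its underside
- tape: bystander, to be left alone: roll of brown tape lying flat, 90 mm across, 22 mm high; origin at the centre of its underside
- sander: bystander, to be left alone: cork sanding block, 100 x 55 x 30 mm, lying flat; origin at the centre of its underside
- tin: bystander, to be left alone: blue tin of pencils, 74 mm across, 135 mm tall with the pencils; origin at the centre of its underside

How it is judged:
On the way, in this order (a step that is already met when the one before it is completed fails the run):
1. the magnifier is swung out to the left: its joint above 1.15 rad (value of joint magnifier above 1.15 rad), for 0.2 s.
2. with the magnifier still out to the left, the pail hangs on the hook and every panel lies in front of the pot of its colour (x of panel_red in the frame of pot_red between -0.124 and -0.084 m and y of panel_red in the frame of pot_red between -0.016 and 0.016 m and angle between the x axis of panel_red and the x axis of pot_red, either way round below 0.2 rad and height (world z) of each of panel_red, panel_blue, panel_yellow, panel_black below 0.006 m and angle between each of panel_red, panel_blue, panel_yellow, panel_black's own z axis and vertical below 0.1 rad and linear speed of each of panel_red, panel_blue, panel_yellow, panel_black below 0.03 m/s and x of panel_blue in the frame of pot_blue between -0.124 and -0.084 m and y of panel_blue in the frame of pot_blue between -0.016 and 0.016 m and angle between the x axis of panel_blue and the x axis of pot_blue, either way round below 0.2 rad and x of panel_yellow in the frame of pot_yellow between -0.124 and -0.084 m and y of panel_yellow in the frame of pot_yellow between -0.016 and 0.016 m and angle between the x axis of panel_yellow and the x axis of pot_yellow, either way round below 0.2 rad and x of panel_black in the frame of pot_black between -0.124 and -0.084 m and y of panel_black in the frame of pot_black between -0.016 and 0.016 m and angle between the x axis of panel_black and the x axis of pot_black, either way round below 0.2 rad and distance between pail_bar and hook_seat below 0.04 m and contact force between pail and hook_stand above 0.4 N and height (world z) of pail above 0.07 m and angle between pail's own z axis and vertical below 0.5 rad and linear speed of pail below 0.06 m/s and value of joint magnifier above 1.05 rad), for 0.2 s.
3. the lens is back over the red panel (horizontal distance between lens and panel_red below 0.032 m and velocity of joint magnifier between -0.05 and 0.05 rad/s), for 0.2 s.
At the end, for the whole second after the job is handed in: Each panel lies flat, face up before its pot: gap 6-46 mm, 16 mm sideways, within 0.2 rad of the mat's length; the pail hangs at rest on the hook (bar within 40 mm of the seat, tilt under 0.5 rad); lens centre within 32 mm of the red panel's, seen from above; all still (all of step 3 and x of panel_red in the frame of pot_red between -0.124 and -0.084 m and y of panel_red in the frame of pot_red between -0.016 and 0.016 m and angle between the x axis of panel_red and the x axis of pot_red, either way round below 0.2 rad and height (world z) of each of panel_red, panel_blue, panel_yellow, panel_black below 0.006 m and angle between each of panel_red, panel_blue, panel_yellow, panel_black's own z axis and vertical below 0.1 rad and linear speed of each of panel_red, panel_blue, panel_yellow, panel_black below 0.03 m/s and x of panel_blue in the frame of pot_blue between -0.124 and -0.084 m and y of panel_blue in the frame of pot_blue between -0.016 and 0.016 m and angle between the x axis of panel_blue and the x axis of pot_blue, either way round below 0.2 rad and x of panel_yellow in the frame of pot_yellow between -0.124 and -0.084 m and y of panel_yellow in the frame of pot_yellow between -0.016 and 0.016 m and angle between the x axis of panel_yellow and the x axis of pot_yellow, either way round below 0.2 rad and x of panel_black in the frame of pot_black between -0.124 and -0.084 m and y of panel_black in the frame of pot_black between -0.016 and 0.016 m and angle between the x axis of panel_black and the x axis of pot_black, either way round below 0.2 rad and distance between pail_bar and hook_seat below 0.04 m and contact force between pail and hook_stand above 0.4 N and height (world z) of pail above 0.07 m and angle between pail's own z axis and vertical below 0.5 rad and linear speed of pail below 0.06 m/s); the robot touches nothing.
It fails at once if a bystander is pushed more than 50 mm from its place or knocked over (distance of any of ruler, knife, glue, tape, sander, tin from where it was at the start of the episode above 0.05 m or angle between any of ruler, knife, glue, tape, sander, tin's own z axis and vertical above 0.5 rad).
Of panel_blue, panel_yellow, panel_black only 2 to 3 are there at a start; the rules pass over those that are not, and their reading is None.
At some moment in a run one of panel_red, panel_blue, panel_yellow, panel_black may be knocked a few centimetres aside while the robot is not near it.
It also fails if it takes over 210 s, if anything falls off the work surface, if the arm or the gripper's body presses on something with over 40 N, if the wrist force passes 120 N, or if a joint passes its speed limit or range.

## Working session

There is one attempt and no reset: what is moved stays moved. The work goes in short steps, Python scripts to look and compute and a tool call to move; the robot and the scene stay as the last step left them, time stands still between calls to the robot, and variables do not carry over. Pictures are saved under pics/ and viewed, at most 14 in all, crops included, and the job is handed in when it is done.

Besides the shell and the picture viewer there is one more tool, called after "Call:" in YAML: its name, and indented under it one key for each argument. jog_arm: Moves the arm, as the interface text tells. Its arguments: {"type":"object","properties":{"steps":{"type":"array","items":{"type":"object","properties":{"x":{"type":"number","minimum":-1,"maximum":1},"y":{"type":"number","minimum":-1,"maximum":1},"z":{"type":"number","minimum":-1,"maximum":1},"ax":{"type":"number","minimum":-1,"maximum":1},"ay":{"type":"number","minimum":-1,"maximum":1},"az":{"type":"number","minimum":-1,"maximum":1},"gripper":{"type":"number"}}}},"force":{"type":"number"}},"required":["steps"]}

```bash
mkdir -p pics; cat > h.py <<'E'
import numpy as np, cv2
from scipy.spatial.transform import Rotation as R
from bench import state, get_image, finish_job
def grab(name):
    s=state(); im=get_image(name)
    if name=="wrist":
        T=np.eye(4);T[:3,:3]=R.from_quat(s["tool_rot"]).as_matrix();T[:3,3]=s["tool_pos"]
        im["c2w"]=T@np.array(im["hand_eye"])
    else:
        M=np.eye(4);M[:3,:3]=R.from_rotvec(np.ravel(im["rvec"])).as_matrix();M[:3,3]=np.ravel(im["tvec"])
        im["c2w"]=np.linalg.inv(M)
    return im
def save(im,f): cv2.imwrite("pics/"+f,im["color"][:,:,::-1])
def rays(im,uv):
    K=np.array(im["camera_matrix"]);d=np.array([im["k1"],0,0,0],float)
    n=cv2.undistortPoints(np.array(uv,float).reshape(-1,1,2),K,d).reshape(-1,2)
    return np.c_[n,np.ones(len(n))]
def onplane(im,uv,z):
    r=rays(im,uv)@im["c2w"][:3,:3].T; o=im["c2w"][:3,3]
    return o+r*((z-o[2])/r[:,2])[:,None]
def cloud(im):
    h,w=im["range_z"].shape; v,u=np.mgrid[:h,:w]
    r=rays(im,np.c_[u.ravel(),v.ravel()])*im["range_z"].ravel()[:,None]
    return (r@im["c2w"][:3,:3].T+im["c2w"][:3,3]).reshape(h,w,3)
E
python3 - <<'E'
from h import *
print({k:np.round(v,3) for k,v in state().items()})
for n in("scene","top","wrist"):
    im=grab(n);save(im,n+"0.png");np.save(n+"0.npy",im,allow_pickle=True);print(n,np.round(im["c2w"],3).tolist(),im["k1"])
E
```

```text
{'time': np.float64(0.0), 'joints': array([-1.216,  0.322, -0.07 ,  1.452,  0.023,  1.371, -0.057]), 'qvel': array([ 0.   , -0.001,  0.001, -0.001,  0.001,  0.001,  0.   ]), 'effort': array([-0.0000e+00, -4.9128e+01, -4.0400e-01, -3.1253e+01, -6.4000e-02,
        4.4000e-02,  0.0000e+00]), 'tool_pos': array([0.217, 0.612, 0.221]), 'tool_rot': array([ 0.17 ,  0.986, -0.001, -0.   ]), 'wrist_force': array([ 0.584, -0.575, -0.051]), 'ft_torque': array([-0.019, -0.051, -0.062]), 'finger_force': np.float64(0.0), 'grip_width': np.float64(0.087)}
scene [[0.634, 0.509, -0.582, 1.382], [0.773, -0.422, 0.474, -0.612], [-0.004, -0.751, -0.661, 1.056], [0.0, 0.0, 0.0, 1.0]] -0.1476337473399684
top [[-0.02, -0.996, 0.085, 0.462], [-1.0, 0.02, 0.004, 0.017], [-0.006, -0.084, -0.996, 1.378], [0.0, 0.0, 0.0, 1.0]] 0.04018432379327732
wrist [[0.333, 0.901, 0.279, 0.141], [0.943, -0.318, -0.1, 0.64], [-0.001, 0.296, -0.955, 0.384], [0.0, 0.0, 0.0, 1.0]] -0.003357888227663516
```

View pics/scene0.png

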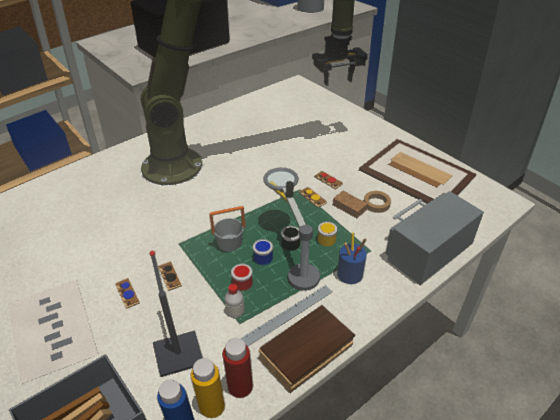

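View pics/top0.png

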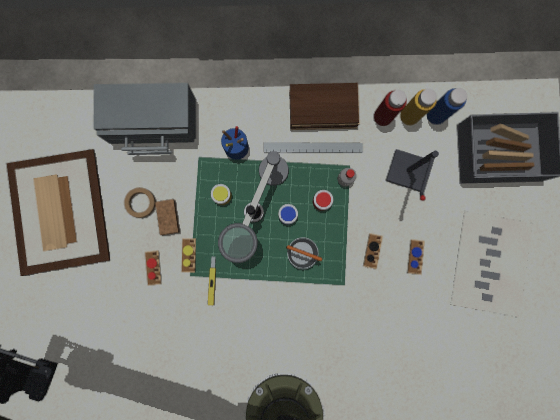

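The scene view shows all items. In the top view (up is +x, left is +y):

| Item | Pixel position |
|---|---|
| Red panel | (153,267) |
| Yellow panel | (188,255) |
| Black panel | (373,251) |
| Blue panel | (416,257) |
| Yellow, black, blue and red pots | (221,194), (254,212), (288,214), (323,200) |
| Lens | (238,243) |
| Peg | about (252,211) |
| Pail | (303,252) |
| Hook tip | (422,197) |
| Knife | (212,287) |

All four panels are present.

```bash
cat > m.py <<'E'
from h import *
def crop_pts(im,C,box,zlo,zhi,ok=None):
    x0,y0,x1,y1=box; c=C[y0:y1,x0:x1]; m=(c[...,2]>zlo)&(c[...,2]<zhi)
    if ok is not None: m&=ok[y0:y1,x0:x1]
    v,u=np.nonzero(m); return c[m],np.c_[u+x0,v+y0]
def hsv(im): return cv2.cvtColor(im["color"],cv2.COLOR_RGB2HSV)
def mat(im,C):
    H=hsv(im); ok=(H[...,0]>60)&(H[...,0]<90)&(H[...,1]>80)
    ok=cv2.morphologyEx(ok.astype(np.uint8),cv2.MORPH_OPEN,np.ones((3,3)))
    n,l,s,_=cv2.connectedComponentsWithStats(ok); 
    cs,_=cv2.findContours((l==1+np.argmax(s[1:,4])).astype(np.uint8),cv2.RETR_EXTERNAL,cv2.CHAIN_APPROX_NONE)
    P=onplane(im,max(cs,key=len)[:,0,:],0.001)
    return P
E
python3 - <<'E'
from m import *
im=np.load("top0.npy",allow_pickle=True).item();C=cloud(im);H=hsv(im)
print("table z",np.median(C[300:330,100:400,2]))
P=mat(im,C);print("mat",cv2.minAreaRect((P[:,:2]*1000).astype(np.float32)))
# panels: wood brown
for n,b in dict(red=(140,245,168,290),yellow=(177,232,200,278),black=(360,230,386,272),blue=(403,235,430,278)).items():
    p,uv=crop_pts(im,C,b,0.006,0.03); 
    ok=(H[...,1]>90)|(H[...,2]<90); x0,y0,x1,y1=b
    v,u=np.nonzero(ok[y0:y1,x0:x1]);
    Q=onplane(im,np.c_[u+x0,v+y0],0.012)
    print(n,"zmed",np.median(p[:,2]).round(4),len(p),cv2.minAreaRect((p[:,:2]*1000).astype(np.float32)),"col",cv2.minAreaRect((Q[:,:2]*1000).astype(np.float32)))
for n,b in dict(yellow=(205,178,237,210),black=(248,200,272,226),blue=(273,198,304,230),red=(308,184,340,216)).items():
    p,uv=crop_pts(im,C,b,0.035,0.07); print("pot",n,np.median(p[:,2]).round(4),len(p),cv2.minEnclosingCircle((p[:,:2]*1000).astype(np.float32)))
p,uv=crop_pts(im,C,(190,150,300,270),0.15,0.30); print("mag hi",len(p))
for lo,hi in((0.155,0.195),(0.205,0.24),(0.24,0.3)):
    q=p[(p[:,2]>lo)&(p[:,2]<hi)];print(lo,len(q),cv2.minAreaRect((q[:,:2]*1000).astype(np.float32)) if len(q) else "",np.median(q,axis=0).round(3) if len(q) else '')
ok=(H[...,0]<14)&(H[...,1]>150)&(H[...,2]>120)
p,uv=crop_pts(im,C,(275,235,335,272),0.08,0.2,ok);print("bar",len(p),np.median(p,axis=0).round(4),cv2.minAreaRect((p[:,:2]*1000).astype(np.float32)))
p,uv=crop_pts(im,C,(275,230,335,275),0.05,0.075);print("rim",cv2.minEnclosingCircle((p[:,:2]*1000).astype(np.float32)))
p,uv=crop_pts(im,C,(380,140,450,225),0.2,0.28);print("hook",len(p),cv2.minAreaRect((p[:,:2]*1000).astype(np.float32)),p[:,2].min(),p[:,2].max())
for a,b in zip(uv,p): print(a,b.round(3),end=';')
p,uv=crop_pts(im,C,(380,140,450,225),0.004,0.03);print("foot",len(p),cv2.minAreaRect((p[:,:2]*1000).astype(np.float32)))
E
```

```text
table z -0.00013716954231257628
mat ((563.294677734375, 26.678466796875), (457.4310607910156, 355.2276916503906), 85.45116424560547)
red zmed 0.0101 397 ((430.9302978515625, 383.4775390625), (65.26359558105469, 129.0074462890625), 88.41559600830078) col ((429.1424560546875, 375.4926452636719), (94.63334655761719, 38.38643264770508), 5.529722213745117)
yellow zmed 0.0099 385 ((466.92279052734375, 272.31011962890625), (65.07205200195312, 130.1055145263672), 88.65345764160156) col ((468.29302978515625, 272.0028991699219), (65.23976135253906, 127.69124603271484), 89.69371795654297)
black zmed 0.0105 407 ((466.17095947265625, -275.0892333984375), (121.29318237304688, 63.34330368041992), 1.5433136224746704) col ((465.2113037109375, -273.9857177734375), (38.33831787109375, 94.79280090332031), 75.98966217041016)
blue zmed 0.0102 410 ((446.6418762207031, -395.8683776855469), (66.90850830078125, 122.47064208984375), 84.47605895996094) col ((446.46942138671875, -397.44024658203125), (37.990081787109375, 93.59314727783203), 81.35969543457031)
pot yellow 0.0505 306 ((641.2252197265625, 170.426605
[... 8434 characters left out ...]
97] [ 0.594 -0.345  0.247];[421 197] [ 0.594 -0.347  0.249];[422 197] [ 0.593 -0.347  0.256];[423 197] [ 0.593 -0.349  0.254];[424 197] [ 0.593 -0.352  0.255];[425 197] [ 0.594 -0.355  0.252];[420 198] [ 0.592 -0.344  0.247];[421 198] [ 0.592 -0.346  0.251];[422 198] [ 0.592 -0.348  0.25 ];[423 198] [ 0.591 -0.349  0.255];[424 198] [ 0.591 -0.353  0.252];[425 198] [ 0.591 -0.355  0.251];[421 199] [ 0.589 -0.347  0.248];[422 199] [ 0.589 -0.348  0.25 ];[423 199] [ 0.589 -0.35   0.251];[424 199] [ 0.589 -0.352  0.254];[422 200] [ 0.587 -0.349  0.249];[423 200] [ 0.587 -0.352  0.246];foot 1696 ((669.1871337890625, -408.50299072265625), (207.03709411621094, 255.1968231201172), 88.31122589111328)
```

```bash
python3 - <<'E'
from m import *
im=np.load("top0.npy",allow_pickle=True).item()
a=cv2.resize(im["color"][130:300,130:440],None,fx=2.55,fy=2.55,interpolation=cv2.INTER_CUBIC);cv2.imwrite("pics/topz.png",a[:,:,::-1])
im=np.load("scene0.npy",allow_pickle=True).item()
a=cv2.resize(im["color"][160:400,90:370],None,fx=2.5,fy=2.5,interpolation=cv2.INTER_CUBIC);cv2.imwrite("pics/scenez.png",a[:,:,::-1])
E
```

```text
(no output)
```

View pics/topz.png

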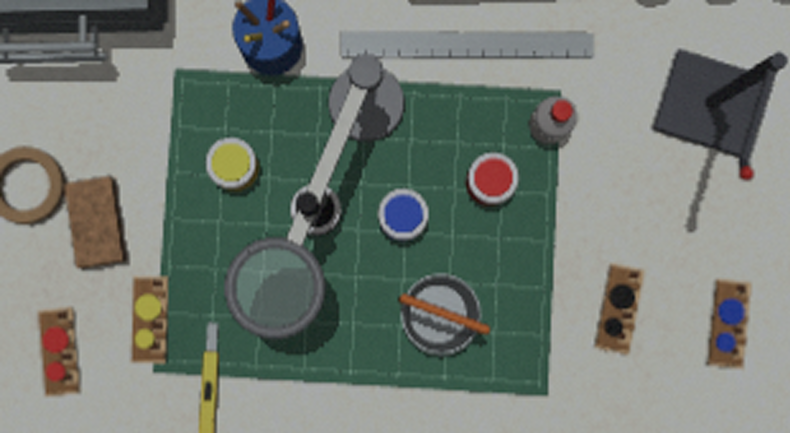

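View pics/scenez.png

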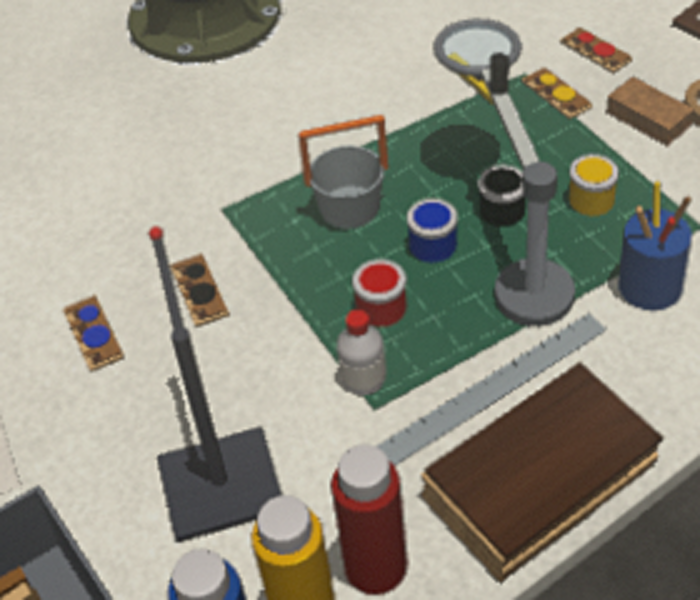

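The crops confirm the layout. The yellow panel slightly overlaps the mat's left edge, with the knife tip about 45 mm to its right. Next I'll refine the mat axes, lens and post, hook line and discs, and cross-check heights using the scene view.

```bash
cat > g.py <<'E'
from m import *
def panels(im,H=None):
    """disc-coloured blobs -> none; wood+disc rectangles on plane z=.012"""
    pass
def rows(target,yaw=None,step=0.02):
    """shift needed in tool axes (in shares of 20 mm), and turn about tool z in shares of pi/2"""
    s=state();Rm=R.from_quat(s["tool_rot"]).as_matrix();p=np.array(s["tool_pos"])
    d=Rm.T@(np.array(target)-p)/0.02
    print("tcp",p.round(4),"yaw(tool y) deg",np.degrees(np.arctan2(-Rm[0,1],Rm[1,1])).round(2),"tilt",Rm[:,2].round(3),"need shares xyz",d.round(2))
    if yaw is not None:
        cur=np.arctan2(-Rm[0,1],Rm[1,1]); t=(yaw-cur+np.pi/2)%np.pi-np.pi/2
        print("az shares",(-t/(np.pi/2)).round(3))
E
python3 - <<'E'
from g import *
im=np.load("top0.npy",allow_pickle=True).item();C=cloud(im);H=hsv(im);sc=np.load("scene0.npy",allow_pickle=True).item();S=cloud(sc);HS=hsv(sc)
P=mat(im,C)[:,:2];r=cv2.minAreaRect((P*1000).astype(np.float32))
# robust edges: use contour pts, fit each side by iterating
for nm,sel in dict(right=(P[:,1]<-0.17)&(P[:,0]>.42)&(P[:,0]<.70),top=(P[:,0]>.70)&(P[:,1]>-.16)&(P[:,1]<.2),bottom=(P[:,0]<.42)&(P[:,1]>-.16)&(P[:,1]<.18)).items():
    v=cv2.fitLine((P[sel]*1000).astype(np.float32),cv2.DIST_HUBER,0,.01,.01).ravel();print(nm,sel.sum(),v.round(3),np.degrees(np.arctan2(v[1],v[0])))
p,uv=crop_pts(im,C,(190,150,300,270),0.155,0.195)
q=p[np.hypot(p[:,0]-.49,p[:,1]-.11)<.075];print("lens",cv2.minEnclosingCircle((q[:,:2]*1000).astype(np.float32)))
a=p[(p[:,0]>.6)&(p[:,0]<.68)];v=cv2.fitLine((a[:,:2]*1000).astype(np.float32),cv2.DIST_HUBER,0,.01,.01).ravel();print("arm",v)
# scene cross checks
def comp(ok):
    n,l,s,c=cv2.connectedComponentsWithStats(ok.astype(np.uint8));i=1+np.argmax(s[1:,4]);return l==i
ok=(HS[...,0]<14)&(HS[...,1]>140)&(HS[...,2]>120);z=np.zeros_like(ok);z[200:245,200:255]=1
m=ok&z&(S[...,2]>.12);print("scene bar",S[m].mean(0).round(4),m.sum(),S[m][:,2].max(),cv2.minAreaRect((S[m][:,:2]*1000).astype(np.float32)))
z[:]=0;z[235:300,145:175]=1;m=z&(S[...,2]>.2)&(S[...,2]<.24)&(S[...,0]<.695)&(S[...,0]>.605)&(S[...,1]<-.3)
print("scene hook",m.sum(),np.median(S[m],0).round(4),cv2.fitLine((S[m]*1000).astype(np.float32),cv2.DIST_HUBER,0,.01,.01).ravel().round(3))
p,uv=crop_pts(im,C,(380,140,450,225),0.224,0.238);p=p[(p[:,0]<.69)&(p[:,0]>.61)];print("top hook",cv2.fitLine(p.astype(np.float32)*1000,cv2.DIST_HUBER,0,.01,.01).ravel().round(3))
z[:]=0;z[175:215,270:305]=1;m=z&(S[...,2]>.2)&(S[...,2]<.24);print("scene peg",m.sum(),S[m].mean(0).round(4),S[m][:,2].max())
# dark foot plate
ok=(H[...,2]<95)&(C[...,2]<.03);z[:]=0;z[145:190,380:430]=1;v,u=np.nonzero(comp(ok&z));print("foot",cv2.minAreaRect((onplane(im,np.c_[u,v],.01)[:,:2]*1000).astype(np.float32)))
# yellow panel
ok=(H[...,0]<35)&(H[...,1]>80);z[:]=0;z[232:278,177:199]=1
for b in ((177,232,199,278),):
    v,u=np.nonzero(comp(ok&z));print("yel",cv2.minAreaRect((onplane(im,np.c_[u,v],.012)[:,:2]*1000).astype(np.float32)))
rows([.5757,.0755,.30],-.65)
E
```

```text
right 174 [ 9.99000e-01 -3.80000e-02  5.49757e+02 -1.90838e+02] -2.1867044
top 164 [3.6000e-02 9.9900e-01 7.3081e+02 4.8910e+00] 87.956635
bottom 249 [4.60000e-02 9.99000e-01 3.92972e+02 2.43220e+01] 87.359634
lens ((503.5677795410156, 107.58592224121094), 61.57832717895508)
arm [ 9.0165615e-01 -4.3245366e-01  6.3974164e+02  4.7439236e+01]
scene bar [ 0.4653 -0.0647  0.1316] 78 0.1390792394805267 ((464.5357666015625, -65.37181091308594), (93.64881896972656, 13.551116943359375), 67.09559631347656)
scene hook 140 [ 0.6481 -0.3686  0.2277] [ 9.38000e-01 -3.45000e-01 -1.50000e-02  6.47535e+02 -3.68385e+02
  2.28051e+02]
top hook [ 9.40000e-01 -3.42000e-01 -2.00000e-03  6.50780e+02 -3.69401e+02
  2.29875e+02]
scene peg 78 [0.5793 0.0713 0.2172] 0.2277695885725286
foot ((703.1439819335938, -385.8224182128906), (106.78704071044922, 106.17559051513672), 71.12638854980469)
yel ((463.7247009277344, 270.4817810058594), (38.47175598144531, 94.74382019042969), 89.7242431640625)
tcp [0.2172 0.6122 0.2217] yaw(tool y) deg -19.53 tilt [-0.    -0.001 -1.   ] need shares xyz [-25.87 -19.3   -3.88]
az shares 0.197
```

Call:
jog_arm:
  steps:
    - {"z": -1}
    - {"z": -1}
    - {"z": -1}
    - {"z": -1}
    - {"x": -1, "y": -0.75}
    - {"x": -1, "y": -0.75}
    - {"x": -1, "y": -0.75}
    - {"x": -1, "y": -0.75}
    - {"x": -1, "y": -0.75}
    - {"x": -1, "y": -0.75}
    - {"x": -1, "y": -0.75}
    - {"x": -1, "y": -0.75}
    - {"x": -1, "y": -0.75}
    - {"x": -1, "y": -0.75}
    - {"x": -1, "y": -0.75}
    - {"x": -1, "y": -0.75}
    - {"x": -1, "y": -0.75}
    - {"x": -1, "y": -0.75}
    - {"x": -1, "y": -0.75}
    - {"x": -1, "y": -0.75}

```text
validation failed for argument at $.st...
```

Call:
jog_arm:
  steps:
    - {"x": -1, "y": -0.75}
    - {"x": -1, "y": -0.75}
    - {"x": -1, "y": -0.75}
    - {"x": -1, "y": -0.75}
    - {"x": -1, "y": -0.75}
    - {"x": -1, "y": -0.75}
    - {"x": -1, "y": -0.75}
    - {"x": -1, "y": -0.75}
    - {"x": -1, "y": -0.75}
    - {"az": 0.065}
    - {"az": 0.065}
    - {"az": 0.065}
    - {"az": 0.065}
    - {"gripper": 60}

```text
validation failed for argument at $.st...
```

```bash
python3 - <<'E'
from g import *
im=grab("wrist");save(im,"w1.png");C=cloud(im)
m=(C[...,2]>.218)&(C[...,2]<.236)&(np.hypot(C[...,0]-.576,C[...,1]-.075)<.04)
print(m.sum(),cv2.minEnclosingCircle((C[m][:,:2]*1000).astype(np.float32)),np.median(C[m][:,2]))
m=(C[...,2]>.15)&(C[...,2]<.195)&(np.hypot(C[...,0]-.495,C[...,1]-.114)<.06); print(cv2.minEnclosingCircle((C[m][:,:2]*1000).astype(np.float32)))
rows([.576,.075,.192],-.75)
E
```

```text
0 ((0.0, 0.0), 0.0) nan
((0.0, 0.0), 0.0)
tcp [0.2172 0.6123 0.2219] yaw(tool y) deg -19.53 tilt [-0.    -0.001 -1.   ] need shares xyz [-25.89 -19.32   1.52]
az shares 0.261
  return _methods._mean(a, axis=axis, dtype=dtype,
  ret = ret.dtype.type(ret / rcount)
```

View pics/w1.png

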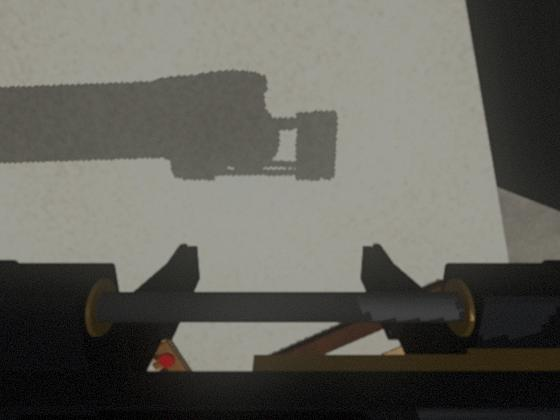

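The move was refused, so the view still shows the start pose: gripper fingers at rows 250-350 and the red panel at the bottom left. I'll try fully specified rows.

Call:
jog_arm:
  steps:
    - {"x": 0, "y": 0, "z": -1, "ax": 0, "ay": 0, "az": 0, "gripper": 60}

```text
time: 0.28
tool_pos: [0.2166, 0.6103, 0.2379]
tool_rot: [0.17, 0.986, -0.004, -0.001]
wrist_force: [-0.5, -0.7, -0.8]
grip_width: 0.0847
finger_force: 0.0
```

Call:
jog_arm:
  steps:
    - {"x": 0, "y": 0, "z": -1, "ax": 0, "ay": 0, "az": 0}
    - {"x": 0, "y": 0, "z": -1, "ax": 0, "ay": 0, "az": 0}
    - {"x": 0, "y": 0, "z": -1, "ax": 0, "ay": 0, "az": 0}

```text
validation failed for argument at $.st...
```

Call:
jog_arm:
  steps:
    - {"x": -1, "y": -0.75, "z": 0}

```text
validation failed for argument at $.st...
```

Call:
jog_arm:
  steps:
    - {"x": 0, "y": 0, "z": -1, "ax": 0, "ay": 0, "az": 0, "gripper": 60}
    - {"x": 0, "y": 0, "z": -1, "ax": 0, "ay": 0, "az": 0, "gripper": 60}
    - {"x": -1, "y": -0.75, "z": -1, "ax": 0, "ay": 0, "az": 0, "gripper": 60}
    - {"x": -1, "y": -0.75, "z": 0, "ax": 0, "ay": 0, "az": 0, "gripper": 60}
    - {"x": -1, "y": -0.75, "z": 0, "ax": 0, "ay": 0, "az": 0, "gripper": 60}
    - {"x": -1, "y": -0.75, "z": 0, "ax": 0, "ay": 0, "az": 0, "gripper": 60}
    - {"x": -1, "y": -0.75, "z": 0, "ax": 0, "ay": 0, "az": 0, "gripper": 60}
    - {"x": -1, "y": -0.75, "z": 0, "ax": 0, "ay": 0, "az": 0, "gripper": 60}
    - {"x": -1, "y": -0.75, "z": 0, "ax": 0, "ay": 0, "az": 0, "gripper": 60}
    - {"x": -1, "y": -0.75, "z": 0, "ax": 0, "ay": 0, "az": 0, "gripper": 60}
    - {"x": -1, "y": -0.75, "z": 0, "ax": 0, "ay": 0, "az": 0, "gripper": 60}
    - {"x": -1, "y": -0.75, "z": 0, "ax": 0, "ay": 0, "az": 0, "gripper": 60}
    - {"x": -1, "y": -0.75, "z": 0, "ax": 0, "ay": 0, "az": 0, "gripper": 60}
    - {"x": -1, "y": -0.75, "z": 0, "ax": 0, "ay": 0, "az": 0, "gripper": 60}
    - {"x": -1, "y": -0.75, "z": 0, "ax": 0, "ay": 0, "az": 0, "gripper": 60}
    - {"x": -1, "y": -0.75, "z": 0, "ax": 0, "ay": 0, "az": 0, "gripper": 60}
    - {"x": -1, "y": -0.75, "z": 0, "ax": 0, "ay": 0, "az": 0, "gripper": 60}

```text
time: 1.7
tool_pos: [0.4253, 0.2991, 0.3025]
tool_rot: [0.17, 0.986, 0.0, -0.0]
wrist_force: [0.3, 0.1, -0.1]
grip_width: 0.0601
finger_force: 0.0
```

Call:
jog_arm:
  steps:
    - {"x": -1, "y": -0.75, "z": 0, "ax": 0, "ay": 0, "az": 0, "gripper": 60}
    - {"x": -1, "y": -0.75, "z": 0, "ax": 0, "ay": 0, "az": 0, "gripper": 60}
    - {"x": -1, "y": -0.75, "z": 0, "ax": 0, "ay": 0, "az": 0, "gripper": 60}
    - {"x": -1, "y": -0.75, "z": 0, "ax": 0, "ay": 0, "az": 0, "gripper": 60}
    - {"x": -1, "y": -0.75, "z": 0, "ax": 0, "ay": 0, "az": 0, "gripper": 60}
    - {"x": -1, "y": -0.75, "z": 0, "ax": 0, "ay": 0, "az": 0, "gripper": 60}
    - {"x": -1, "y": -0.75, "z": 0, "ax": 0, "ay": 0, "az": 0, "gripper": 60}
    - {"x": -1, "y": -0.75, "z": 0, "ax": 0, "ay": 0, "az": 0, "gripper": 60}
    - {"x": -1, "y": -0.75, "z": 0, "ax": 0, "ay": 0, "az": 0, "gripper": 60}
    - {"x": -1, "y": -0.75, "z": 0, "ax": 0, "ay": 0, "az": 0, "gripper": 60}
    - {"x": 0, "y": 0, "z": 0, "ax": 0, "ay": 0, "az": 0.065, "gripper": 60}
    - {"x": 0, "y": 0, "z": 0, "ax": 0, "ay": 0, "az": 0.065, "gripper": 60}
    - {"x": 0, "y": 0, "z": 0, "ax": 0, "ay": 0, "az": 0.065, "gripper": 60}
    - {"x": 0, "y": 0, "z": 0, "ax": 0, "ay": 0, "az": 0.065, "gripper": 60}
    - {"x": 0, "y": 0, "z": 0, "ax": 0, "ay": 0, "az": 0, "gripper": 60}

```text
time: 2.95
tool_pos: [0.5631, 0.092, 0.3024]
tool_rot: [0.367, 0.93, -0.0, -0.0]
wrist_force: [0.7, -0.3, -0.3]
grip_width: 0.0597
finger_force: 0.0
```

```bash
python3 - <<'E'
from g import *
im=grab("wrist");save(im,"w1.png");C=cloud(im)
m=(C[...,2]>.218)&(C[...,2]<.236)&(np.hypot(C[...,0]-.576,C[...,1]-.075)<.04)
print(m.sum(),cv2.minEnclosingCircle((C[m][:,:2]*1000).astype(np.float32)),np.median(C[m][:,2]))
m=(C[...,2]>.15)&(C[...,2]<.195)&(np.hypot(C[...,0]-.495,C[...,1]-.114)<.06); print(m.sum(),cv2.minEnclosingCircle((C[m][:,:2]*1000).astype(np.float32)))
rows([.576,.075,.192],-.75)
E
```

```text
674 ((573.909423828125, 78.10514068603516), 11.07101058959961) 0.22852106839826036
12840 ((497.3817443847656, 112.34699249267578), 57.21146011352539)
tcp [0.5631 0.0921 0.3024] yaw(tool y) deg -42.81 tilt [-0. -0. -1.] need shares xyz [-1.05 -0.19  5.52]
az shares 0.002
```

View pics/w1.png

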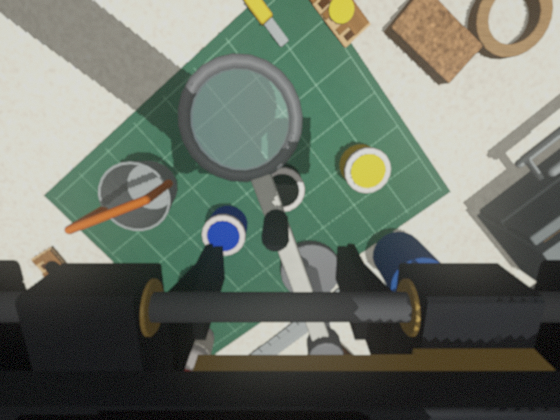

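The wrist view shows the peg top at (275,230) between the open fingers, with the lens at (240,117). Going down on it, then working out the arc.

Call:
jog_arm:
  force: 15
  steps:
    - {"x": -0.97, "y": -0.16, "z": 0, "ax": 0, "ay": 0, "az": 0, "gripper": 60}
    - {"x": 0, "y": 0, "z": 0.9, "ax": 0, "ay": 0, "az": 0, "gripper": 60}
    - {"x": 0, "y": 0, "z": 0.9, "ax": 0, "ay": 0, "az": 0, "gripper": 60}
    - {"x": 0, "y": 0, "z": 0.9, "ax": 0, "ay": 0, "az": 0, "gripper": 60}
    - {"x": 0, "y": 0, "z": 0.9, "ax": 0, "ay": 0, "az": 0, "gripper": 60}
    - {"x": 0, "y": 0, "z": 0.9, "ax": 0, "ay": 0, "az": 0, "gripper": 60}
    - {"x": 0, "y": 0, "z": 0.9, "ax": 0, "ay": 0, "az": 0, "gripper": 60}
    - {"x": 0, "y": 0, "z": 0, "ax": 0, "ay": 0, "az": 0, "gripper": 0}
    - {"x": 0, "y": 0, "z": 0, "ax": 0, "ay": 0, "az": 0, "gripper": 0}
    - {"x": 0, "y": 0, "z": 0, "ax": 0, "ay": 0, "az": 0, "gripper": 0}
    - {"x": 0, "y": 0, "z": 0, "ax": 0, "ay": 0, "az": 0, "gripper": 0}
    - {"x": 0, "y": 0, "z": 0, "ax": 0, "ay": 0, "az": 0, "gripper": 0}
    - {"x": 0, "y": 0, "z": 0, "ax": 0, "ay": 0, "az": 0, "gripper": 0}

```text
time: 4.08
tool_pos: [0.5758, 0.0766, 0.1956]
tool_rot: [0.366, 0.931, 0.001, 0.001]
wrist_force: [-1.1, -0.3, 0.5]
grip_width: 0.0274
finger_force: 0.0
```

```bash
cat >> g.py <<'E'
def arc(post,th0,th1,n):
    s=state();Rm=R.from_quat(s["tool_rot"]).as_matrix()
    th=np.radians(np.linspace(th0,th1,n+1));p=np.c_[-np.cos(th),np.sin(th),0*th]*.15
    d=np.diff(p,axis=0)@Rm/.02
    for r in d: print(*r.round(2))
E
python3 - <<'E'
from g import *
print(state()["tool_pos"],state()["grip_width"],state()["wrist_force"])
arc(None,25.9,82,14)
E
```

```text
[0.57576927 0.07662042 0.19559747] 0.02736916560150194 [-1.08858391 -0.3044827   0.54492263]
0.14 0.51 0.0
0.1 0.51 0.0
0.06 0.52 0.0
0.03 0.52 0.0
-0.01 0.52 0.0
-0.05 0.52 0.0
-0.08 0.52 0.0
-0.12 0.51 0.0
-0.15 0.5 0.0
-0.19 0.49 0.0
-0.22 0.48 0.0
-0.25 0.46 0.0
-0.29 0.44 0.0
-0.32 0.42 0.0
```

Call:
jog_arm:
  steps:
    - {"x": 0, "y": 0, "z": 0, "ax": 0, "ay": 0, "az": 0, "gripper": 0}
    - {"x": 0, "y": 0, "z": 0, "ax": 0, "ay": 0, "az": 0, "gripper": 0}
    - {"x": 0, "y": 0, "z": 0, "ax": 0, "ay": 0, "az": 0, "gripper": 0}
    - {"x": 0.14, "y": 0.51, "z": 0, "ax": 0, "ay": 0, "az": 0, "gripper": 0}
    - {"x": 0.1, "y": 0.51, "z": 0, "ax": 0, "ay": 0, "az": 0, "gripper": 0}
    - {"x": 0.06, "y": 0.52, "z": 0, "ax": 0, "ay": 0, "az": 0, "gripper": 0}
    - {"x": 0.03, "y": 0.52, "z": 0, "ax": 0, "ay": 0, "az": 0, "gripper": 0}
    - {"x": -0.01, "y": 0.52, "z": 0, "ax": 0, "ay": 0, "az": 0, "gripper": 0}
    - {"x": -0.05, "y": 0.52, "z": 0, "ax": 0, "ay": 0, "az": 0, "gripper": 0}
    - {"x": -0.08, "y": 0.52, "z": 0, "ax": 0, "ay": 0, "az": 0, "gripper": 0}
    - {"x": -0.12, "y": 0.51, "z": 0, "ax": 0, "ay": 0, "az": 0, "gripper": 0}
    - {"x": -0.15, "y": 0.5, "z": 0, "ax": 0, "ay": 0, "az": 0, "gripper": 0}
    - {"x": -0.19, "y": 0.49, "z": 0, "ax": 0, "ay": 0, "az": 0, "gripper": 0}
    - {"x": -0.22, "y": 0.48, "z": 0, "ax": 0, "ay": 0, "az": 0, "gripper": 0}
    - {"x": -0.25, "y": 0.46, "z": 0, "ax": 0, "ay": 0, "az": 0, "gripper": 0}
    - {"x": -0.29, "y": 0.44, "z": 0, "ax": 0, "ay": 0, "az": 0, "gripper": 0}
    - {"x": -0.32, "y": 0.42, "z": 0, "ax": 0, "ay": 0, "az": 0, "gripper": 0}
    - {"x": 0, "y": 0, "z": 0, "ax": 0, "ay": 0, "az": 0, "gripper": 0}
    - {"x": 0, "y": 0, "z": 0, "ax": 0, "ay": 0, "az": 0, "gripper": 0}

```text
time: 5.67
tool_pos: [0.6899, 0.1607, 0.1939]
tool_rot: [0.366, 0.931, 0.001, 0.0]
wrist_force: [2.2, 2.1, -3.3]
grip_width: 0.0215
finger_force: 15.0
```

```bash
python3 - <<'E'
from g import *
s=state();p=s["tool_pos"];print(p,s["wrist_force"],s["grip_width"],s["finger_force"])
d=np.array(p[:2])-[.711,.0106];print(np.hypot(*d),np.arctan2(d[1],-d[0])-.04)
E
```

```text
[0.68989318 0.16073308 0.19386492] [ 2.18813851  2.10873485 -3.27966917] 0.021528880042487614 15.001322776079178
0.15160949277376906 1.391124309488466
```

Call:
jog_arm:
  steps:
    - {"x": 0, "y": 0, "z": 0, "ax": 0, "ay": 0, "az": 0, "gripper": 60}
    - {"x": 0, "y": 0, "z": 0, "ax": 0, "ay": 0, "az": 0, "gripper": 60}
    - {"x": 0, "y": 0, "z": 0, "ax": 0, "ay": 0, "az": 0, "gripper": 60}
    - {"x": 0, "y": 0, "z": -1, "ax": 0, "ay": 0, "az": 0, "gripper": 60}
    - {"x": 0, "y": 0, "z": -1, "ax": 0, "ay": 0, "az": 0, "gripper": 60}
    - {"x": 0, "y": 0, "z": -1, "ax": 0, "ay": 0, "az": 0, "gripper": 60}
    - {"x": 0, "y": 0, "z": 0, "ax": 0, "ay": 0, "az": 0, "gripper": 60}

```text
time: 6.25
tool_pos: [0.691, 0.1591, 0.26]
tool_rot: [0.366, 0.931, 0.002, 0.003]
wrist_force: [-0.0, -0.2, 1.0]
grip_width: 0.0572
finger_force: 0.0
```

```bash
python3 - <<'E'
from g import *
print(np.round(state()["joints"],2))
rows([.473,-.042,.23],np.radians(67.6))
im=grab("top");C=cloud(im);np.save("top1.npy",im,allow_pickle=True)
m=(C[...,2]>.205)&(C[...,2]<.24)&(np.hypot(C[...,0]-.69,C[...,1]-.16)<.06);print("peg?",m.sum(),C[m].mean(0))
E
```

```text
[-0.55  0.45  0.43  1.25 -0.18  1.48  0.67]
tcp [0.691  0.1591 0.26  ] yaw(tool y) deg -42.95 tilt [ 0.007  0.002 -1.   ] need shares xyz [  1.13 -14.79   1.4 ]
az shares 0.772
peg? 0 [nan nan nan]<stdin>:5: RuntimeWarning: Mean of empty slice.
  ret = um.true_divide(
```

Call:
jog_arm:
  steps:
    - {"x": 0, "y": 0, "z": -1, "ax": 0, "ay": 0, "az": 0, "gripper": 60}
    - {"x": 0.1, "y": -1, "z": 0, "ax": 0, "ay": 0, "az": 0, "gripper": 60}
    - {"x": 0.1, "y": -1, "z": 0, "ax": 0, "ay": 0, "az": 0, "gripper": 60}
    - {"x": 0.1, "y": -1, "z": 0, "ax": 0, "ay": 0, "az": 0, "gripper": 60}
    - {"x": 0.1, "y": -1, "z": 0, "ax": 0, "ay": 0, "az": 0, "gripper": 60}
    - {"x": 0.1, "y": -1, "z": 0, "ax": 0, "ay": 0, "az": 0, "gripper": 60}
    - {"x": 0.1, "y": -1, "z": 0, "ax": 0, "ay": 0, "az": 0, "gripper": 60}
    - {"x": 0.1, "y": -1, "z": 0, "ax": 0, "ay": 0, "az": 0, "gripper": 60}
    - {"x": 0.1, "y": -1, "z": 0, "ax": 0, "ay": 0, "az": 0, "gripper": 60}
    - {"x": 0.1, "y": -1, "z": 0, "ax": 0, "ay": 0, "az": 0, "gripper": 60}
    - {"x": 0.1, "y": -1, "z": 0, "ax": 0, "ay": 0, "az": 0, "gripper": 60}
    - {"x": 0.1, "y": -1, "z": 0, "ax": 0, "ay": 0, "az": 0, "gripper": 60}
    - {"x": 0, "y": -1, "z": 0, "ax": 0, "ay": 0, "az": 0, "gripper": 60}
    - {"x": 0, "y": -1, "z": 0, "ax": 0, "ay": 0, "az": 0, "gripper": 60}
    - {"x": 0, "y": -1, "z": 0, "ax": 0, "ay": 0, "az": 0, "gripper": 60}
    - {"x": 0, "y": -0.8, "z": 0, "ax": 0, "ay": 0, "az": 0, "gripper": 60}

```text
time: 7.63
tool_pos: [0.4697, -0.0437, 0.2734]
tool_rot: [0.366, 0.931, -0.0, -0.001]
wrist_force: [0.2, -0.1, 0.2]
grip_width: 0.06
finger_force: 0.0
```

Call:
jog_arm:
  steps:
    - {"x": 0, "y": 0, "z": 0, "ax": 0, "ay": 0, "az": 0.07, "gripper": 60}
    - {"x": 0, "y": 0, "z": 0, "ax": 0, "ay": 0, "az": 0.07, "gripper": 60}
    - {"x": 0, "y": 0, "z": 0, "ax": 0, "ay": 0, "az": 0.07, "gripper": 60}
    - {"x": 0, "y": 0, "z": 0, "ax": 0, "ay": 0, "az": 0.07, "gripper": 60}
    - {"x": 0, "y": 0, "z": 0, "ax": 0, "ay": 0, "az": 0.07, "gripper": 60}
    - {"x": 0, "y": 0, "z": 0, "ax": 0, "ay": 0, "az": 0.07, "gripper": 60}
    - {"x": 0, "y": 0, "z": 0, "ax": 0, "ay": 0, "az": 0.07, "gripper": 60}
    - {"x": 0, "y": 0, "z": 0, "ax": 0, "ay": 0, "az": 0.07, "gripper": 60}
    - {"x": 0, "y": 0, "z": 0, "ax": 0, "ay": 0, "az": 0.07, "gripper": 60}
    - {"x": 0, "y": 0, "z": 0, "ax": 0, "ay": 0, "az": 0.07, "gripper": 60}
    - {"x": 0, "y": 0, "z": 0, "ax": 0, "ay": 0, "az": 0.07, "gripper": 60}
    - {"x": 0, "y": 0, "z": 0, "ax": 0, "ay": 0, "az": 0, "gripper": 60}

```text
time: 8.63
tool_pos: [0.4708, -0.0424, 0.2735]
tool_rot: [0.831, 0.556, -0.001, -0.0]
wrist_force: [0.1, -0.6, -0.2]
grip_width: 0.0596
finger_force: 0.0
```

```bash
python3 - <<'E'
from g import *
print(np.round(state()["joints"],2))
rows([.473,-.042,.111],np.radians(67.6))
im=grab("wrist");C=cloud(im);H=hsv(im)
m=(H[...,0]<14)&(H[...,1]>140)&(H[...,2]>110)&(C[...,2]>.12)&(C[...,2]<.15)&(np.hypot(C[...,0]-.464,C[...,1]+.064)<.06)
print(m.sum(),np.median(C[m],0),cv2.minAreaRect((C[m][:,:2]*1000).astype(np.float32)))
im=grab("top");C=cloud(im)
m=(C[...,2]>.205)&(C[...,2]<.24)&(np.hypot(C[...,0]-.69,C[...,1]-.16)<.06);print("peg?",m.sum(),C[m].mean(0))
E
```

```text
[-0.44 -0.1   0.44  1.8   0.04  1.43 -0.4 ]
tcp [ 0.4708 -0.0424  0.2735] yaw(tool y) deg -112.38 tilt [-0.001 -0.    -1.   ] need shares xyz [0.07 0.1  8.13]
az shares 0.0
704 [ 0.46555384 -0.05498917  0.13518479] ((462.6136169433594, -59.73695755004883), (97.5431900024414, 8.325182914733887), 67.84964752197266)
peg? 68 [0.68675714 0.16160791 0.22626722]
```

Call:
jog_arm:
  force: 45
  steps:
    - {"x": 0.07, "y": 0.1, "z": 1, "ax": 0, "ay": 0, "az": 0, "gripper": 60}
    - {"x": 0, "y": 0, "z": 1, "ax": 0, "ay": 0, "az": 0, "gripper": 60}
    - {"x": 0, "y": 0, "z": 1, "ax": 0, "ay": 0, "az": 0, "gripper": 60}
    - {"x": 0, "y": 0, "z": 1, "ax": 0, "ay": 0, "az": 0, "gripper": 60}
    - {"x": 0, "y": 0, "z": 1, "ax": 0, "ay": 0, "az": 0, "gripper": 60}
    - {"x": 0, "y": 0, "z": 1, "ax": 0, "ay": 0, "az": 0, "gripper": 60}
    - {"x": 0, "y": 0, "z": 1, "ax": 0, "ay": 0, "az": 0, "gripper": 60}
    - {"x": 0, "y": 0, "z": 1, "ax": 0, "ay": 0, "az": 0, "gripper": 60}
    - {"x": 0, "y": 0, "z": 0.1, "ax": 0, "ay": 0, "az": 0, "gripper": 60}
    - {"x": 0, "y": 0, "z": 0, "ax": 0, "ay": 0, "az": 0, "gripper": 0}
    - {"x": 0, "y": 0, "z": 0, "ax": 0, "ay": 0, "az": 0, "gripper": 0}
    - {"x": 0, "y": 0, "z": 0, "ax": 0, "ay": 0, "az": 0, "gripper": 0}
    - {"x": 0, "y": 0, "z": 0, "ax": 0, "ay": 0, "az": 0, "gripper": 0}
    - {"x": 0, "y": 0, "z": 0, "ax": 0, "ay": 0, "az": 0, "gripper": 0}
    - {"x": 0, "y": 0, "z": 0, "ax": 0, "ay": 0, "az": 0, "gripper": 0}
    - {"x": 0, "y": 0, "z": 0, "ax": 0, "ay": 0, "az": 0, "gripper": 0}
    - {"x": 0, "y": 0, "z": 0, "ax": 0, "ay": 0, "az": 0, "gripper": 0}
    - {"x": 0, "y": 0, "z": 0, "ax": 0, "ay": 0, "az": 0, "gripper": 0}

```text
time: 10.23
tool_pos: [0.4739, -0.0416, 0.1126]
tool_rot: [0.83, 0.558, 0.0, -0.0]
wrist_force: [-0.7, 0.0, -1.2]
grip_width: 0.0085
finger_force: 45.0
```

Call:
jog_arm:
  steps:
    - {"x": 0, "y": 0, "z": -0.6, "ax": 0, "ay": 0, "az": 0, "gripper": 0}
    - {"x": 0, "y": 0, "z": -0.8, "ax": 0, "ay": 0, "az": 0, "gripper": 0}
    - {"x": 0, "y": 0, "z": -0.8, "ax": 0, "ay": 0, "az": 0, "gripper": 0}
    - {"x": 0, "y": 0, "z": -0.8, "ax": 0, "ay": 0, "az": 0, "gripper": 0}
    - {"x": 0, "y": 0, "z": -0.8, "ax": 0, "ay": 0, "az": 0, "gripper": 0}
    - {"x": 0, "y": 0, "z": -0.8, "ax": 0, "ay": 0, "az": 0, "gripper": 0}
    - {"x": 0, "y": 0, "z": -0.8, "ax": 0, "ay": 0, "az": 0, "gripper": 0}
    - {"x": 0, "y": 0, "z": -0.8, "ax": 0, "ay": 0, "az": 0, "gripper": 0}
    - {"x": 0, "y": 0, "z": -0.8, "ax": 0, "ay": 0, "az": 0, "gripper": 0}
    - {"x": 0, "y": 0, "z": 0, "ax": 0, "ay": 0, "az": -0.025, "gripper": 0}
    - {"x": 0, "y": 0, "z": 0, "ax": 0, "ay": 0, "az": 0, "gripper": 0}

```text
time: 11.15
tool_pos: [0.4743, -0.0418, 0.2533]
tool_rot: [0.819, 0.574, 0.001, 0.0]
wrist_force: [0.3, 0.5, -1.8]
grip_width: 0.0086
finger_force: 44.9
```

```bash
python3 - <<'E'
from g import *
rows([.556,-.3105,.256],np.radians(70))
im=grab("scene");save(im,"s2.png");C=cloud(im);H=hsv(im)
m=(H[...,0]<14)&(H[...,1]>140)&(H[...,2]>110)&(C[...,2]>.2)&(C[...,2]<.32)&(np.hypot(C[...,0]-.464,C[...,1]+.064)<.08)
p=C[m];print(m.sum(),p.max(0),p.min(0)); t=p[p[:,2]>p[:,2].max()-.012];print(len(t),t.mean(0),cv2.fitLine(t.astype(np.float32),cv2.DIST_HUBER,0,.01,.01).ravel().round(3))
a=cv2.resize(im["color"][120:320,130:330],None,fx=3,fy=3);cv2.imwrite("pics/s2.png",a[:,:,::-1])
E
```

```text
tcp [ 0.4743 -0.0418  0.2533] yaw(tool y) deg -109.92 tilt [ 0.002  0.    -1.   ] need shares xyz [-11.24   8.42  -0.13]
az shares 0.001
39 [ 0.4692689  -0.06711127  0.27481187] [ 0.45051586 -0.1133585   0.20348008]
37 [ 0.4602686  -0.09158153  0.27159877] [ 0.288  0.958 -0.003  0.461 -0.09   0.271]
```

View pics/s2.png

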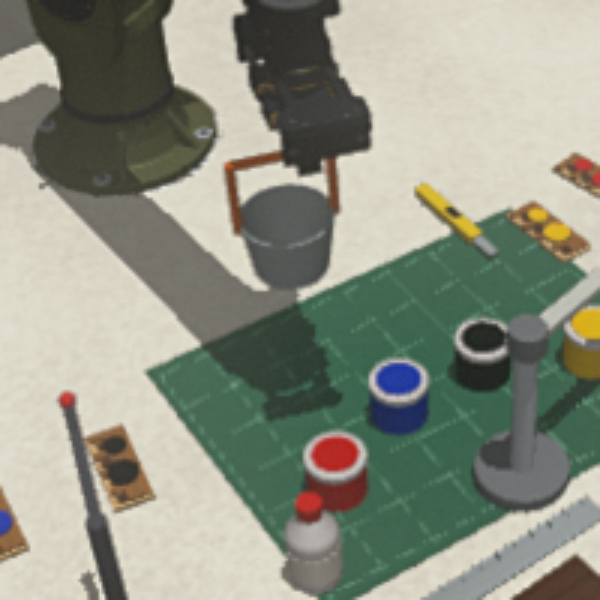

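The pail hangs level and upright from the gripper (handle at crop (280,190)). Moving it to just outside the hook tip.

Call:
jog_arm:
  steps:
    - {"x": -0.5, "y": 0.4, "z": -0.1, "ax": 0, "ay": 0, "az": 0, "gripper": 0}
    - {"x": -0.9, "y": 0.67, "z": 0, "ax": 0, "ay": 0, "az": 0, "gripper": 0}
    - {"x": -0.9, "y": 0.67, "z": 0, "ax": 0, "ay": 0, "az": 0, "gripper": 0}
    - {"x": -0.9, "y": 0.67, "z": 0, "ax": 0, "ay": 0, "az": 0, "gripper": 0}
    - {"x": -0.9, "y": 0.67, "z": 0, "ax": 0, "ay": 0, "az": 0, "gripper": 0}
    - {"x": -0.9, "y": 0.67, "z": 0, "ax": 0, "ay": 0, "az": 0, "gripper": 0}
    - {"x": -0.9, "y": 0.67, "z": 0, "ax": 0, "ay": 0, "az": 0, "gripper": 0}
    - {"x": -0.9, "y": 0.67, "z": 0, "ax": 0, "ay": 0, "az": 0, "gripper": 0}
    - {"x": -0.9, "y": 0.67, "z": 0, "ax": 0, "ay": 0, "az": 0, "gripper": 0}
    - {"x": -0.9, "y": 0.67, "z": 0, "ax": 0, "ay": 0, "az": 0, "gripper": 0}
    - {"x": -0.9, "y": 0.67, "z": 0, "ax": 0, "ay": 0, "az": 0, "gripper": 0}
    - {"x": -0.9, "y": 0.67, "z": 0, "ax": 0, "ay": 0, "az": 0, "gripper": 0}
    - {"x": -0.8, "y": 0.6, "z": 0, "ax": 0, "ay": 0, "az": 0, "gripper": 0}
    - {"x": 0, "y": 0, "z": 0, "ax": 0, "ay": 0, "az": 0, "gripper": 0}
    - {"x": 0, "y": 0, "z": 0, "ax": 0, "ay": 0, "az": 0, "gripper": 0}
    - {"x": 0, "y": 0, "z": 0, "ax": 0, "ay": 0, "az": 0, "gripper": 0}

```text
time: 12.53
tool_pos: [0.5544, -0.3085, 0.2535]
tool_rot: [0.819, 0.574, -0.0, -0.001]
wrist_force: [0.2, 0.6, -0.9]
grip_width: 0.0083
finger_force: 44.9
```

```bash
python3 - <<'E'
from g import *
print(np.round(state()["joints"],2))
seat=np.array([.623,-.3595]);u=np.array([.342,.94]);t=seat+.0245*u
rows([*t,.258],np.radians(70)); rows([*t,.216])
im=grab("scene");save(im,"s3.png");C=cloud(im);H=hsv(im)
m=(H[...,0]<14)&(H[...,1]>140)&(H[...,2]>110)&(C[...,2]>.255)&(C[...,2]<.32)&(np.hypot(C[...,0]-.548,C[...,1]+.333)<.08)
p=C[m];print(m.sum(),p.mean(0),p.max(0),p.min(0),cv2.fitLine(p.astype(np.float32),cv2.DIST_HUBER,0,.01,.01).ravel().round(3))
m=(H[...,0]<8)&(H[...,1]>140)&(C[...,2]>.235)&(np.hypot(C[...,0]-.592,C[...,1]+.35)<.02);print("tip",C[m].mean(0),C[m].max(0))
a=cv2.resize(im["color"][150:350,80:280],None,fx=3,fy=3);cv2.imwrite("pics/s3.png",a[:,:,::-1])
E
```

```text
[-0.08  0.32  0.7   1.47 -0.21  1.43  0.27]
tcp [ 0.5544 -0.3085  0.2535] yaw(tool y) deg -109.98 tilt [-0.002  0.001 -1.   ] need shares xyz [ 0.    4.09 -0.23]
az shares 0.0
tcp [ 0.5544 -0.3085  0.2535] yaw(tool y) deg -109.98 tilt [-0.002  0.001 -1.   ] need shares xyz [-0.    4.1   1.87]
44 [ 0.53710046 -0.36723459  0.27040613] [ 0.54477482 -0.35135141  0.27677401] [ 0.52969827 -0.37807946  0.25679435] [ 0.312  0.889  0.335  0.537 -0.367  0.27 ]
tip [ 0.59494497 -0.35090395  0.25013224] [ 0.59877577 -0.34560209  0.25483203]
```

View pics/s3.png

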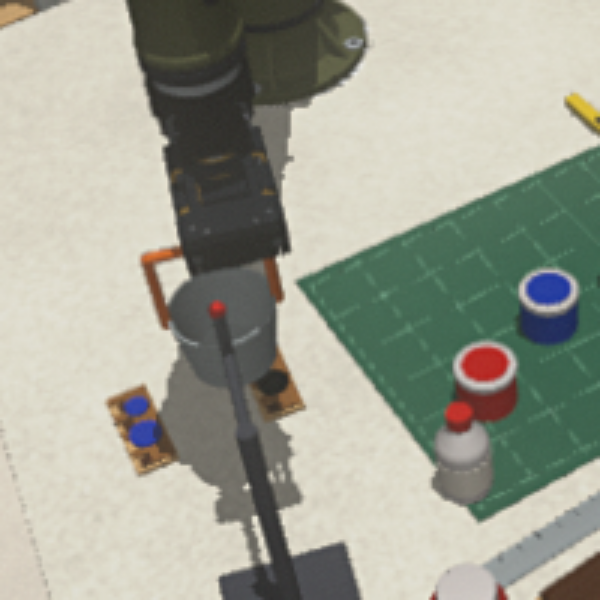

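Handle spans crop x 150-272 with the hook tip at 218, about in the middle. Threading onto the hook and lowering gently.

Call:
jog_arm:
  steps:
    - {"x": 0, "y": 0, "z": -0.2, "ax": 0, "ay": 0, "az": 0, "gripper": 0}
    - {"x": 0, "y": 0.5, "z": 0, "ax": 0, "ay": 0, "az": 0, "gripper": 0}
    - {"x": 0, "y": 0.5, "z": 0, "ax": 0, "ay": 0, "az": 0, "gripper": 0}
    - {"x": 0, "y": 0.5, "z": 0, "ax": 0, "ay": 0, "az": 0, "gripper": 0}
    - {"x": 0, "y": 0.5, "z": 0, "ax": 0, "ay": 0, "az": 0, "gripper": 0}
    - {"x": 0, "y": 0.5, "z": 0, "ax": 0, "ay": 0, "az": 0, "gripper": 0}
    - {"x": 0, "y": 0.5, "z": 0, "ax": 0, "ay": 0, "az": 0, "gripper": 0}
    - {"x": 0, "y": 0.5, "z": 0, "ax": 0, "ay": 0, "az": 0, "gripper": 0}
    - {"x": 0, "y": 0.5, "z": 0, "ax": 0, "ay": 0, "az": 0, "gripper": 0}
    - {"x": 0, "y": 0, "z": 0, "ax": 0, "ay": 0, "az": 0, "gripper": 0}
    - {"x": 0, "y": 0, "z": 0.3, "ax": 0, "ay": 0, "az": 0, "gripper": 0}
    - {"x": 0, "y": 0, "z": 0.3, "ax": 0, "ay": 0, "az": 0, "gripper": 0}
    - {"x": 0, "y": 0, "z": 0.3, "ax": 0, "ay": 0, "az": 0, "gripper": 0}
    - {"x": 0, "y": 0, "z": 0.3, "ax": 0, "ay": 0, "az": 0, "gripper": 0}
    - {"x": 0, "y": 0, "z": 0.3, "ax": 0, "ay": 0, "az": 0, "gripper": 0}
    - {"x": 0, "y": 0, "z": 0, "ax": 0, "ay": 0, "az": 0, "gripper": 0}

```text
time: 13.92
tool_pos: [0.6291, -0.3361, 0.2266]
tool_rot: [0.819, 0.574, -0.0, -0.001]
wrist_force: [0.0, 0.0, -1.3]
grip_width: 0.0084
finger_force: 44.9
```

Call:
jog_arm:
  steps:
    - {"x": 0, "y": 0, "z": 0.15, "ax": 0, "ay": 0, "az": 0, "gripper": 0}
    - {"x": 0, "y": 0, "z": 0.1, "ax": 0, "ay": 0, "az": 0, "gripper": 0}
    - {"x": 0, "y": 0, "z": 0.1, "ax": 0, "ay": 0, "az": 0, "gripper": 0}
    - {"x": 0, "y": 0, "z": 0, "ax": 0, "ay": 0, "az": 0, "gripper": 0}

```text
time: 14.25
tool_pos: [0.6298, -0.3367, 0.2212]
tool_rot: [0.819, 0.574, -0.0, -0.0]
wrist_force: [-0.0, 0.9, -1.0]
grip_width: 0.0089
finger_force: 44.9
```

Call:
jog_arm:
  steps:
    - {"x": 0, "y": 0, "z": 0.1, "ax": 0, "ay": 0, "az": 0, "gripper": 0}
    - {"x": 0, "y": 0, "z": 0.1, "ax": 0, "ay": 0, "az": 0, "gripper": 0}
    - {"x": 0, "y": 0, "z": 0, "ax": 0, "ay": 0, "az": 0, "gripper": 0}
    - {"x": 0, "y": 0, "z": 0, "ax": 0, "ay": 0, "az": 0, "gripper": 0}

```text
time: 14.58
tool_pos: [0.6299, -0.3368, 0.2175]
tool_rot: [0.819, 0.574, 0.0, -0.0]
wrist_force: [-0.0, 0.2, -2.3]
grip_width: 0.0089
finger_force: 44.9
```

Call:
jog_arm:
  steps:
    - {"x": 0, "y": 0, "z": 0.1, "ax": 0, "ay": 0, "az": 0, "gripper": 0}
    - {"x": 0, "y": 0, "z": 0.05, "ax": 0, "ay": 0, "az": 0, "gripper": 0}
    - {"x": 0, "y": 0, "z": 0, "ax": 0, "ay": 0, "az": 0, "gripper": 0}
    - {"x": 0, "y": 0, "z": 0, "ax": 0, "ay": 0, "az": 0, "gripper": 0}

```text
time: 14.92
tool_pos: [0.6301, -0.3368, 0.2162]
tool_rot: [0.819, 0.574, 0.001, 0.0]
wrist_force: [-2.0, 2.3, 3.9]
grip_width: 0.0089
finger_force: 44.8
```

Contact with the hook is felt (+3.9 N). Releasing.

Call:
jog_arm:
  steps:
    - {"x": 0, "y": 0, "z": 0, "ax": 0, "ay": 0, "az": 0, "gripper": 15}
    - {"x": 0, "y": 0, "z": 0, "ax": 0, "ay": 0, "az": 0, "gripper": 20}
    - {"x": 0, "y": 0, "z": 0, "ax": 0, "ay": 0, "az": 0, "gripper": 35}
    - {"x": 0, "y": 0, "z": 0, "ax": 0, "ay": 0, "az": 0, "gripper": 40}
    - {"x": 0, "y": 0, "z": 0, "ax": 0, "ay": 0, "az": 0, "gripper": 40}
    - {"x": 0, "y": 0, "z": 0, "ax": 0, "ay": 0, "az": 0, "gripper": 40}
    - {"x": 0, "y": 0, "z": -0.4, "ax": 0, "ay": 0, "az": 0, "gripper": 40}
    - {"x": 0, "y": 0, "z": -0.6, "ax": 0, "ay": 0, "az": 0, "gripper": 40}
    - {"x": 0, "y": 0, "z": -0.8, "ax": 0, "ay": 0, "az": 0, "gripper": 40}
    - {"x": 0, "y": 0, "z": -1, "ax": 0, "ay": 0, "az": 0, "gripper": 40}
    - {"x": 0, "y": 0, "z": -1, "ax": 0, "ay": 0, "az": 0, "gripper": 40}
    - {"x": 0, "y": -1, "z": 0, "ax": 0, "ay": 0, "az": 0, "gripper": 40}
    - {"x": 0, "y": -1, "z": 0, "ax": 0, "ay": 0, "az": 0, "gripper": 40}
    - {"x": 0, "y": -1, "z": 0, "ax": 0, "ay": 0, "az": 0, "gripper": 60}
    - {"x": 0, "y": -1, "z": 0, "ax": 0, "ay": 0, "az": 0, "gripper": 60}
    - {"x": 0, "y": -1, "z": 0, "ax": 0, "ay": 0, "az": 0, "gripper": 60}
    - {"x": 0, "y": -1, "z": 0, "ax": 0, "ay": 0, "az": 0, "gripper": 60}
    - {"x": 0, "y": -1, "z": 0, "ax": 0, "ay": 0, "az": 0, "gripper": 60}
    - {"x": 0, "y": 0, "z": 0, "ax": 0, "ay": 0, "az": 0, "gripper": 60}

```text
time: 16.5
tool_pos: [0.4955, -0.2894, 0.2926]
tool_rot: [0.82, 0.573, 0.001, -0.0]
wrist_force: [0.2, -0.0, 0.1]
grip_width: 0.0593
finger_force: 0.0
```

```bash
cat >> g.py <<'E'
def findpanels(im,z=.012,verbose=True):
    """wood/disc rectangles by colour, one blob per panel; named by the disc hue"""
    H=hsv(im);h,s,v=cv2.split(H);C=cloud(im);out={}
    reg=(C[...,2]>.004)&(C[...,2]<.025)&(C[...,0]>.3)&(C[...,0]<.72)&(np.abs(C[...,1])<.5)
    wood=(((h<22)&(s>75)&(v>60))|(v<60)|((h>100)&(h<130)&(s>110))|((h>22)&(h<35)&(s>120))|((h>172)&(s>120)))&reg
    wood=cv2.morphologyEx(wood.astype(np.uint8),cv2.MORPH_CLOSE,np.ones((3,3)))
    cs,_=cv2.findContours(wood,cv2.RETR_EXTERNAL,cv2.CHAIN_APPROX_NONE)
    for c in cs:
        if len(c)<20: continue
        P=onplane(im,c[:,0,:],z)[:,:2]; (ctr,(a,b),ang)=cv2.minAreaRect((P*1000).astype(np.float32))
        if a<b:a,b,ang=b,a,ang+90
        ang=(ang+90)%180-90
        if not(75<a<115 and 30<b<50): continue
        m=np.zeros(h.shape,np.uint8);cv2.drawContours(m,[c],-1,1,-1);m=m>0
        n=dict(red=(m&((h<6)|(h>172))&(s>170)).sum(),yellow=(m&(h>22)&(h<35)&(s>130)&(v>120)).sum(),blue=(m&(h>100)&(h<130)&(s>110)).sum(),black=(m&(v<70)).sum()*.4)
        k=max(n,key=n.get);out[k]=(ctr[0]/1000,ctr[1]/1000,ang)
        if verbose:print(k,np.round(ctr,1),round(a,1),round(b,1),"ang",round(ang,1))
    return out
E
python3 - <<'E'
from g import *
im=grab("top");save(im,"t4.png");C=cloud(im)
findpanels(im)
sc=grab("scene");S=cloud(sc);H=hsv(sc)
m=(H[...,0]<14)&(H[...,1]>140)&(H[...,2]>90)&(S[...,2]>.19)&(S[...,2]<.26)&(np.hypot(S[...,0]-.623,S[...,1]+.36)<.07)
p=S[m];print("bar",m.sum(),p[p[:,2]>.228].mean(0),p.max(0),p.min(0))
a=cv2.resize(sc["color"][180:380,80:280],None,fx=2.5,fy=2.5);b=cv2.resize(im["color"][130:300,320:460],None,fx=2.5,fy=2.94)[:500]
cv2.imwrite("pics/s4.png",a[:,:,::-1]); print(np.round(state()["joints"],2),state()["tool_pos"])
E
```

```text
red [428.9 375.9] 95.7 38.1 ang 5.5
yellow [463.7 270.5] 94.8 38.5 ang -0.3
black [ 465.3 -273.5] 95.5 38.4 ang -12.5
bar 262 [ 0.62182571 -0.36099431  0.23755574] [ 0.64650884 -0.31565988  0.25365913] [ 0.59208319 -0.40822717  0.19045832]
[-0.15  0.15  0.71  1.56 -0.1   1.47  0.22] [ 0.49862673 -0.2892298   0.29231707]
```

View pics/s4.png

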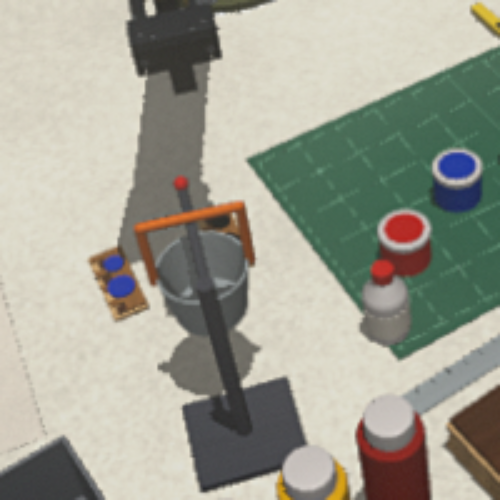

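The pail hangs level on the hook, with its bar crossing the arm around crop (195,215). Now the black panel.

Call:
jog_arm:
  steps:
    - {"x": 0, "y": 0, "z": 0, "ax": 0, "ay": 0, "az": -0.077, "gripper": 60}
    - {"x": 0, "y": 0, "z": 0, "ax": 0, "ay": 0, "az": -0.077, "gripper": 60}
    - {"x": 0, "y": 0, "z": 0, "ax": 0, "ay": 0, "az": -0.077, "gripper": 60}
    - {"x": 0, "y": 0, "z": 0, "ax": 0, "ay": 0, "az": -0.077, "gripper": 60}
    - {"x": 0, "y": 0, "z": 0, "ax": 0, "ay": 0, "az": -0.077, "gripper": 60}
    - {"x": 0, "y": 0, "z": 0, "ax": 0, "ay": 0, "az": -0.077, "gripper": 60}
    - {"x": 0, "y": 0, "z": 0, "ax": 0, "ay": 0, "az": -0.077, "gripper": 60}
    - {"x": 0, "y": 0, "z": 0, "ax": 0, "ay": 0, "az": -0.077, "gripper": 60}
    - {"x": 0, "y": 0, "z": 0, "ax": 0, "ay": 0, "az": -0.077, "gripper": 60}
    - {"x": 0, "y": 0, "z": 0, "ax": 0, "ay": 0, "az": -0.077, "gripper": 60}
    - {"x": 0, "y": 0, "z": 0, "ax": 0, "ay": 0, "az": -0.077, "gripper": 60}
    - {"x": 0, "y": 0, "z": 0, "ax": 0, "ay": 0, "az": -0.077, "gripper": 60}
    - {"x": 0, "y": 0, "z": 0, "ax": 0, "ay": 0, "az": -0.077, "gripper": 60}
    - {"x": 0, "y": 0, "z": 0, "ax": 0, "ay": 0, "az": -0.077, "gripper": 60}
    - {"x": 0, "y": 0, "z": 0, "ax": 0, "ay": 0, "az": 0, "gripper": 60}

```text
time: 17.85
tool_pos: [0.4994, -0.2894, 0.2908]
tool_rot: [0.111, 0.994, -0.0, 0.0]
wrist_force: [-0.3, -0.4, -0.3]
grip_width: 0.0601
finger_force: 0.0
```

```bash
python3 - <<'E'
from g import *
print(np.round(state()["joints"],2))
rows([.4653,-.2738,.004],np.radians(-13.3))
im=grab("wrist");print("wrist");findpanels(im);im=grab("top");print("top");findpanels(im)
E
```

```text
[-0.03  0.15  0.57  1.55 -0.08  1.47  1.9 ]
tcp [ 0.4994 -0.2894  0.2908] yaw(tool y) deg -12.78 tilt [ 0.    -0.001 -1.   ] need shares xyz [ 1.85  0.39 14.34]
az shares 0.006
wrist
blue [ 443.5 -396.4] 96.3 38.7 ang -8.6
black [ 462.3 -272.4] 95.5 37.4 ang -12.7
top
red [429.  376.2] 95.7 37.8 ang 5.9
yellow [463.7 270.5] 94.7 38.5 ang -0.3
black [ 465.1 -273.8] 95.5 38.4 ang -13.4
```

Call:
jog_arm:
  force: 25
  steps:
    - {"x": 0.95, "y": 0.22, "z": 0.3, "ax": 0, "ay": 0, "az": 0, "gripper": 65}
    - {"x": 0.95, "y": 0.22, "z": 1, "ax": 0, "ay": 0, "az": 0, "gripper": 65}
    - {"x": 0, "y": 0, "z": 1, "ax": 0, "ay": 0, "az": 0, "gripper": 65}
    - {"x": 0, "y": 0, "z": 1, "ax": 0, "ay": 0, "az": 0, "gripper": 65}
    - {"x": 0, "y": 0, "z": 1, "ax": 0, "ay": 0, "az": 0, "gripper": 65}
    - {"x": 0, "y": 0, "z": 1, "ax": 0, "ay": 0, "az": 0, "gripper": 65}
    - {"x": 0, "y": 0, "z": 1, "ax": 0, "ay": 0, "az": 0, "gripper": 65}
    - {"x": 0, "y": 0, "z": 1, "ax": 0, "ay": 0, "az": 0, "gripper": 65}
    - {"x": 0, "y": 0, "z": 1, "ax": 0, "ay": 0, "az": 0, "gripper": 65}
    - {"x": 0, "y": 0, "z": 1, "ax": 0, "ay": 0, "az": 0, "gripper": 65}
    - {"x": 0, "y": 0, "z": 1, "ax": 0, "ay": 0, "az": 0, "gripper": 65}
    - {"x": 0, "y": 0, "z": 1, "ax": 0, "ay": 0, "az": 0, "gripper": 65}
    - {"x": 0, "y": 0, "z": 1, "ax": 0, "ay": 0, "az": 0, "gripper": 65}
    - {"x": 0, "y": 0, "z": 1, "ax": 0, "ay": 0, "az": 0, "gripper": 65}
    - {"x": 0, "y": 0, "z": 0.6, "ax": 0, "ay": 0, "az": 0, "gripper": 65}
    - {"x": 0, "y": 0, "z": 0.4, "ax": 0, "ay": 0, "az": 0, "gripper": 65}
    - {"x": 0, "y": 0, "z": 0, "ax": 0, "ay": 0, "az": 0, "gripper": 65}
    - {"x": 0, "y": 0, "z": 0, "ax": 0, "ay": 0, "az": 0, "gripper": 65}

```text
time: 19.45
tool_pos: [0.4636, -0.2722, 0.0048]
tool_rot: [0.113, 0.994, -0.0, 0.0]
wrist_force: [0.2, -0.5, -0.4]
grip_width: 0.0648
finger_force: 0.0
```

Call:
jog_arm:
  force: 25
  steps:
    - {"x": 0, "y": 0, "z": 0, "ax": 0, "ay": 0, "az": 0, "gripper": 30}
    - {"x": 0, "y": 0, "z": 0, "ax": 0, "ay": 0, "az": 0, "gripper": 30}
    - {"x": 0, "y": 0, "z": 0, "ax": 0, "ay": 0, "az": 0, "gripper": 30}
    - {"x": 0, "y": 0, "z": 0, "ax": 0, "ay": 0, "az": 0, "gripper": 30}
    - {"x": 0, "y": 0, "z": 0, "ax": 0, "ay": 0, "az": 0, "gripper": 30}
    - {"x": 0, "y": 0, "z": 0, "ax": 0, "ay": 0, "az": 0, "gripper": 30}

```text
time: 19.95
tool_pos: [0.4637, -0.272, 0.0051]
tool_rot: [0.113, 0.994, -0.0, 0.0]
wrist_force: [0.6, 0.7, 2.2]
grip_width: 0.0396
finger_force: 25.0
```

```bash
python3 - <<'E'
from g import *
mx=np.array([.9992,-.040])
pots=dict(yellow=(.6412,.1704),black=(.5865,.0748),blue=(.5783,-.0244),red=(.6179,-.1279))
for k,v in pots.items(): print(k,np.array(v)-.104*mx)
t=np.array(pots["black"])-.104*mx
rows([*t,.12],np.radians(-2.3))
E
```

```text
yellow [0.5372832 0.17456  ]
black [0.4825832 0.07896  ]
blue [ 0.4743832 -0.02024  ]
red [ 0.5139832 -0.12374  ]
tcp [ 0.4637 -0.272   0.0051] yaw(tool y) deg -12.96 tilt [ 0.001 -0.    -1.   ] need shares xyz [ 3.01 17.31 -5.75]
az shares -0.118
```

Call:
jog_arm:
  steps:
    - {"x": 0, "y": 0, "z": -0.6, "ax": 0, "ay": 0, "az": 0, "gripper": 30}
    - {"x": 0, "y": 0, "z": -1, "ax": 0, "ay": 0, "az": 0, "gripper": 30}
    - {"x": 0, "y": 0, "z": -1, "ax": 0, "ay": 0, "az": 0, "gripper": 30}
    - {"x": 0, "y": 0, "z": -1, "ax": 0, "ay": 0, "az": 0, "gripper": 30}
    - {"x": 0, "y": 0, "z": -1, "ax": 0, "ay": 0, "az": 0, "gripper": 30}
    - {"x": 0.1, "y": 0.5, "z": -1, "ax": 0, "ay": 0, "az": -0.059, "gripper": 30}
    - {"x": 0.1, "y": 1, "z": 0, "ax": 0, "ay": 0, "az": -0.059, "gripper": 30}
    - {"x": 0, "y": 1, "z": 0, "ax": 0, "ay": 0, "az": 0, "gripper": 30}
    - {"x": 0, "y": 1, "z": 0, "ax": 0, "ay": 0, "az": 0, "gripper": 30}
    - {"x": 0, "y": 1, "z": 0, "ax": 0, "ay": 0, "az": 0, "gripper": 30}
    - {"x": 0, "y": 1, "z": 0, "ax": 0, "ay": 0, "az": 0, "gripper": 30}
    - {"x": 0, "y": 1, "z": 0, "ax": 0, "ay": 0, "az": 0, "gripper": 30}
    - {"x": 0, "y": 1, "z": 0, "ax": 0, "ay": 0, "az": 0, "gripper": 30}
    - {"x": 0, "y": 1, "z": 0, "ax": 0, "ay": 0, "az": 0, "gripper": 30}
    - {"x": 0, "y": 1, "z": 0, "ax": 0, "ay": 0, "az": 0, "gripper": 30}
    - {"x": 0, "y": 1, "z": 0, "ax": 0, "ay": 0, "az": 0, "gripper": 30}
    - {"x": 0, "y": 1, "z": 0, "ax": 0, "ay": 0, "az": 0, "gripper": 30}
    - {"x": 0, "y": 1, "z": 0, "ax": 0, "ay": 0, "az": 0, "gripper": 30}
    - {"x": 0, "y": 1, "z": 0, "ax": 0, "ay": 0, "az": 0, "gripper": 30}
    - {"x": 0, "y": 0, "z": 0, "ax": 0, "ay": 0, "az": 0, "gripper": 30}

```text
time: 21.62
tool_pos: [0.4741, 0.0026, 0.1172]
tool_rot: [0.018, 1.0, 0.001, 0.0]
wrist_force: [0.0, 0.4, -1.1]
grip_width: 0.0398
finger_force: 25.0
```

```bash
python3 - <<'E'
from g import *
print(np.round(state()["joints"],2),state()["grip_width"])
rows([.4826,.079,.007],np.radians(-2.3))
E
```

```text
[-0.35  0.02  0.29  2.02 -0.01  1.1   1.48] 0.03979657807695283
tcp [0.4741 0.0026 0.1172] yaw(tool y) deg -2.03 tilt [ 0.001  0.002 -1.   ] need shares xyz [-0.29  3.82  5.52]
az shares 0.003
```

Call:
jog_arm:
  steps:
    - {"x": -0.1, "y": 1, "z": 0, "ax": 0, "ay": 0, "az": 0, "gripper": 30}
    - {"x": -0.1, "y": 1, "z": 0, "ax": 0, "ay": 0, "az": 0, "gripper": 30}
    - {"x": -0.1, "y": 1, "z": 0, "ax": 0, "ay": 0, "az": 0, "gripper": 30}
    - {"x": 0, "y": 0.8, "z": 0, "ax": 0, "ay": 0, "az": 0, "gripper": 30}
    - {"x": 0, "y": 0, "z": 1, "ax": 0, "ay": 0, "az": 0, "gripper": 30}
    - {"x": 0, "y": 0, "z": 1, "ax": 0, "ay": 0, "az": 0, "gripper": 30}
    - {"x": 0, "y": 0, "z": 1, "ax": 0, "ay": 0, "az": 0, "gripper": 30}
    - {"x": 0, "y": 0, "z": 1, "ax": 0, "ay": 0, "az": 0, "gripper": 30}
    - {"x": 0, "y": 0, "z": 0.8, "ax": 0, "ay": 0, "az": 0, "gripper": 30}
    - {"x": 0, "y": 0, "z": 0.5, "ax": 0, "ay": 0, "az": 0, "gripper": 30}
    - {"x": 0, "y": 0, "z": 0.2, "ax": 0, "ay": 0, "az": 0, "gripper": 30}
    - {"x": 0, "y": 0, "z": 0, "ax": 0, "ay": 0, "az": 0, "gripper": 30}
    - {"x": 0, "y": 0, "z": 0, "ax": 0, "ay": 0, "az": 0, "gripper": 30}

```text
time: 22.7
tool_pos: [0.4838, 0.0738, 0.0073]
tool_rot: [0.02, 1.0, 0.0, 0.001]
wrist_force: [0.1, -0.3, 0.1]
grip_width: 0.0397
finger_force: 25.0
```

Call:
jog_arm:
  steps:
    - {"x": 0, "y": 0, "z": 0, "ax": 0, "ay": 0, "az": 0, "gripper": 60}
    - {"x": 0, "y": 0, "z": 0, "ax": 0, "ay": 0, "az": 0, "gripper": 60}
    - {"x": 0, "y": 0, "z": 0, "ax": 0, "ay": 0, "az": 0, "gripper": 60}
    - {"x": 0, "y": 0, "z": 0, "ax": 0, "ay": 0, "az": 0, "gripper": 60}
    - {"x": 0, "y": 0, "z": -0.6, "ax": 0, "ay": 0, "az": 0, "gripper": 60}
    - {"x": 0, "y": 0, "z": -1, "ax": 0, "ay": 0, "az": 0, "gripper": 60}
    - {"x": 0, "y": 0, "z": -1, "ax": 0, "ay": 0, "az": 0, "gripper": 60}
    - {"x": 0, "y": 0, "z": -1, "ax": 0, "ay": 0, "az": 0, "gripper": 60}
    - {"x": 0, "y": 0, "z": -1, "ax": 0, "ay": 0, "az": 0, "gripper": 60}
    - {"x": 0, "y": 0, "z": -1, "ax": 0, "ay": 0, "az": 0, "gripper": 60}
    - {"x": 0, "y": -1, "z": -0.4, "ax": 0, "ay": 0, "az": 0, "gripper": 60}
    - {"x": 0, "y": -1, "z": 0, "ax": 0, "ay": 0, "az": 0, "gripper": 60}
    - {"x": 0, "y": -1, "z": 0, "ax": 0, "ay": 0, "az": 0, "gripper": 60}
    - {"x": 0, "y": -1, "z": 0, "ax": 0, "ay": 0, "az": 0, "gripper": 60}
    - {"x": 0, "y": -1, "z": 0, "ax": 0, "ay": 0, "az": 0, "gripper": 60}
    - {"x": 0, "y": -1, "z": 0, "ax": 0, "ay": 0, "az": 0, "gripper": 60}
    - {"x": 0, "y": -1, "z": 0, "ax": 0, "ay": 0, "az": 0, "gripper": 60}
    - {"x": 0, "y": -1, "z": 0, "ax": 0, "ay": 0, "az": 0, "gripper": 60}
    - {"x": 0, "y": -1, "z": 0, "ax": 0, "ay": 0, "az": 0, "gripper": 60}
    - {"x": 0, "y": -1, "z": 0, "ax": 0, "ay": 0, "az": 0, "gripper": 60}

```text
time: 24.37
tool_pos: [0.4749, -0.1269, 0.1269]
tool_rot: [0.02, 1.0, 0.0, 0.0]
wrist_force: [0.6, -0.6, -0.5]
grip_width: 0.0599
finger_force: 0.0
```

```bash
python3 - <<'E'
from g import *
print(np.round(state()["joints"],2),state()["grip_width"])
rows([.445,-.397,.13],np.radians(-8.6))
im=grab("top");save(im,"t5.png");findpanels(im);im=grab("wrist");findpanels(im)
E
```

```text
[-0.2   0.05  0.43  1.97 -0.02  1.12  1.76] 0.05992174804685284
tcp [ 0.4749 -0.1269  0.1269] yaw(tool y) deg -2.33 tilt [ 0.001  0.    -1.   ] need shares xyz [  0.94 -13.56  -0.16]
az shares 0.07
red [428.9 375.9] 95.6 38.6 ang 5.1
blue [ 446.  -397.7] 96.9 37.6 ang -8.3
yellow [463.7 270.5] 94.8 38.5 ang -0.3
black [486.2  72. ] 94.7 38.6 ang -1.0
black [482.   70.9] 97.7 42.6 ang -2.4
```

```bash
python3 - <<'E'
from g import *
im=grab("top");C=cloud(im)
for n,c in dict(yellow=(.6412,.1704),black=(.5865,.0748),blue=(.5783,-.0244),red=(.6179,-.1279)).items():
    m=(C[...,2]>.04)&(C[...,2]<.06)&(np.hypot(C[...,0]-c[0],C[...,1]-c[1])<.036);print(n,m.sum(),cv2.minEnclosingCircle((C[m][:,:2]*1000).astype(np.float32)))
E
```

```text
yellow 302 ((641.0345458984375, 170.29299926757812), 28.63842010498047)
black 310 ((586.2913208007812, 74.90672302246094), 28.809471130371094)
blue 309 ((578.8455810546875, -24.365127563476562), 28.780548095703125)
red 307 ((618.2289428710938, -127.31571960449219), 29.246004104614258)
```

Call:
jog_arm:
  force: 25
  steps:
    - {"x": 0.1, "y": -1, "z": 0, "ax": 0, "ay": 0, "az": 0, "gripper": 65}
    - {"x": 0.1, "y": -1, "z": 0, "ax": 0, "ay": 0, "az": 0, "gripper": 65}
    - {"x": 0.1, "y": -1, "z": 0, "ax": 0, "ay": 0, "az": 0, "gripper": 65}
    - {"x": 0.1, "y": -1, "z": 0, "ax": 0, "ay": 0, "az": 0, "gripper": 65}
    - {"x": 0.1, "y": -1, "z": 0, "ax": 0, "ay": 0, "az": 0, "gripper": 65}
    - {"x": 0.1, "y": -1, "z": 0, "ax": 0, "ay": 0, "az": 0, "gripper": 65}
    - {"x": 0.1, "y": -1, "z": 0, "ax": 0, "ay": 0, "az": 0, "gripper": 65}
    - {"x": 0.1, "y": -1, "z": 0, "ax": 0, "ay": 0, "az": 0, "gripper": 65}
    - {"x": 0.1, "y": -1, "z": 0, "ax": 0, "ay": 0, "az": 0, "gripper": 65}
    - {"x": 0, "y": -1, "z": 0, "ax": 0, "ay": 0, "az": 0, "gripper": 65}
    - {"x": 0, "y": -1, "z": 0, "ax": 0, "ay": 0, "az": 0, "gripper": 65}
    - {"x": 0, "y": -1, "z": 0, "ax": 0, "ay": 0, "az": 0, "gripper": 65}
    - {"x": 0, "y": -1, "z": 0, "ax": 0, "ay": 0, "az": 0, "gripper": 65}
    - {"x": 0, "y": -0.5, "z": 0, "ax": 0, "ay": 0, "az": 0, "gripper": 65}
    - {"x": 0, "y": 0, "z": 0, "ax": 0, "ay": 0, "az": 0.07, "gripper": 65}
    - {"x": 0, "y": 0, "z": 0, "ax": 0, "ay": 0, "az": 0, "gripper": 65}
    - {"x": 0, "y": 0, "z": 0, "ax": 0, "ay": 0, "az": 0, "gripper": 65}

```text
time: 25.93
tool_pos: [0.4467, -0.3936, 0.1262]
tool_rot: [0.073, 0.997, 0.001, -0.0]
wrist_force: [0.7, 0.3, -0.0]
grip_width: 0.065
finger_force: 0.0
```

```bash
python3 - <<'E'
from g import *
print(np.round(state()["joints"],2))
rows([.445,-.397,.0045],np.radians(-8.5))
im=grab("wrist");findpanels(im)
E
```

```text
[ 0.14  0.31  0.64  1.73 -0.2   1.17  2.26]
tcp [ 0.4467 -0.3936  0.1262] yaw(tool y) deg -8.41 tilt [-0.     0.001 -1.   ] need shares xyz [ 0.06 -0.19  6.09]
az shares 0.001
blue [ 441.9 -397.8] 96.1 38.3 ang -8.5
```

Call:
jog_arm:
  force: 25
  steps:
    - {"x": 0.1, "y": -0.18, "z": 1, "ax": 0, "ay": 0, "az": 0, "gripper": 65}
    - {"x": 0, "y": 0, "z": 1, "ax": 0, "ay": 0, "az": 0, "gripper": 65}
    - {"x": 0, "y": 0, "z": 1, "ax": 0, "ay": 0, "az": 0, "gripper": 65}
    - {"x": 0, "y": 0, "z": 1, "ax": 0, "ay": 0, "az": 0, "gripper": 65}
    - {"x": 0, "y": 0, "z": 1, "ax": 0, "ay": 0, "az": 0, "gripper": 65}
    - {"x": 0, "y": 0, "z": 0.7, "ax": 0, "ay": 0, "az": 0, "gripper": 65}
    - {"x": 0, "y": 0, "z": 0.4, "ax": 0, "ay": 0, "az": 0, "gripper": 65}
    - {"x": 0, "y": 0, "z": 0, "ax": 0, "ay": 0, "az": 0, "gripper": 65}
    - {"x": 0, "y": 0, "z": 0, "ax": 0, "ay": 0, "az": 0, "gripper": 30}
    - {"x": 0, "y": 0, "z": 0, "ax": 0, "ay": 0, "az": 0, "gripper": 30}
    - {"x": 0, "y": 0, "z": 0, "ax": 0, "ay": 0, "az": 0, "gripper": 30}
    - {"x": 0, "y": 0, "z": 0, "ax": 0, "ay": 0, "az": 0, "gripper": 30}
    - {"x": 0, "y": 0, "z": 0, "ax": 0, "ay": 0, "az": 0, "gripper": 30}
    - {"x": 0, "y": 0, "z": 0, "ax": 0, "ay": 0, "az": 0, "gripper": 30}

```text
time: 27.15
tool_pos: [0.4439, -0.3986, 0.0053]
tool_rot: [0.075, 0.997, -0.0, 0.001]
wrist_force: [-0.2, 0.6, 3.3]
grip_width: 0.04
finger_force: 25.0
```

Call:
jog_arm:
  steps:
    - {"x": 0, "y": 0, "z": -0.6, "ax": 0, "ay": 0, "az": 0, "gripper": 30}
    - {"x": 0, "y": 0, "z": -1, "ax": 0, "ay": 0, "az": 0, "gripper": 30}
    - {"x": 0, "y": 0, "z": -1, "ax": 0, "ay": 0, "az": 0, "gripper": 30}
    - {"x": 0, "y": 0, "z": -1, "ax": 0, "ay": 0, "az": 0, "gripper": 30}
    - {"x": 0, "y": 0, "z": -1, "ax": 0, "ay": 0, "az": 0, "gripper": 30}
    - {"x": 0, "y": 0.5, "z": -1, "ax": 0, "ay": 0, "az": -0.067, "gripper": 30}
    - {"x": 0, "y": 1, "z": 0, "ax": 0, "ay": 0, "az": 0, "gripper": 30}
    - {"x": 0, "y": 1, "z": 0, "ax": 0, "ay": 0, "az": 0, "gripper": 30}
    - {"x": 0, "y": 1, "z": 0, "ax": 0, "ay": 0, "az": 0, "gripper": 30}
    - {"x": 0, "y": 1, "z": 0, "ax": 0, "ay": 0, "az": 0, "gripper": 30}
    - {"x": 0, "y": 1, "z": 0, "ax": 0, "ay": 0, "az": 0, "gripper": 30}
    - {"x": 0, "y": 1, "z": 0, "ax": 0, "ay": 0, "az": 0, "gripper": 30}
    - {"x": 0, "y": 1, "z": 0, "ax": 0, "ay": 0, "az": 0, "gripper": 30}
    - {"x": 0, "y": 1, "z": 0, "ax": 0, "ay": 0, "az": 0, "gripper": 30}
    - {"x": 0, "y": 1, "z": 0, "ax": 0, "ay": 0, "az": 0, "gripper": 30}
    - {"x": 0, "y": 1, "z": 0, "ax": 0, "ay": 0, "az": 0, "gripper": 30}
    - {"x": 0, "y": 1, "z": 0, "ax": 0, "ay": 0, "az": 0, "gripper": 30}
    - {"x": 0, "y": 1, "z": 0, "ax": 0, "ay": 0, "az": 0, "gripper": 30}
    - {"x": 0, "y": 1, "z": 0, "ax": 0, "ay": 0, "az": 0, "gripper": 30}
    - {"x": 0, "y": 1, "z": 0, "ax": 0, "ay": 0, "az": 0, "gripper": 30}

```text
time: 28.82
tool_pos: [0.4576, -0.1079, 0.1173]
tool_rot: [0.023, 1.0, 0.0, 0.0]
wrist_force: [0.4, 0.5, -1.3]
grip_width: 0.0396
finger_force: 25.0
```

Call:
jog_arm:
  steps:
    - {"x": 0, "y": 1, "z": 0, "ax": 0, "ay": 0, "az": 0, "gripper": 30}
    - {"x": 0, "y": 1, "z": 0, "ax": 0, "ay": 0, "az": 0, "gripper": 30}
    - {"x": 0, "y": 1, "z": 0, "ax": 0, "ay": 0, "az": 0, "gripper": 30}
    - {"x": 0, "y": 0, "z": 0, "ax": 0, "ay": 0, "az": 0, "gripper": 30}
    - {"x": 0, "y": 0, "z": 0, "ax": 0, "ay": 0, "az": 0, "gripper": 30}

```text
time: 29.23
tool_pos: [0.4605, -0.0481, 0.1171]
tool_rot: [0.022, 1.0, -0.0, 0.0]
wrist_force: [0.0, -0.2, -0.3]
grip_width: 0.0398
finger_force: 25.0
```

```bash
python3 - <<'E'
from g import *
print(np.round(state()["joints"],2),state()["grip_width"])
rows([.475,-.0202,.007],np.radians(-2.3))
E
```

```text
[-0.31 -0.    0.35  2.04  0.    1.1   1.58] 0.03978325315339678
tcp [ 0.4605 -0.0481  0.1171] yaw(tool y) deg -2.48 tilt [ 0.001 -0.    -1.   ] need shares xyz [-0.66  1.42  5.51]
az shares -0.002
```

Call:
jog_arm:
  steps:
    - {"x": -0.33, "y": 0.72, "z": 0, "ax": 0, "ay": 0, "az": 0, "gripper": 30}
    - {"x": -0.33, "y": 0.7, "z": 0, "ax": 0, "ay": 0, "az": 0, "gripper": 30}
    - {"x": 0, "y": 0, "z": 1, "ax": 0, "ay": 0, "az": 0, "gripper": 30}
    - {"x": 0, "y": 0, "z": 1, "ax": 0, "ay": 0, "az": 0, "gripper": 30}
    - {"x": 0, "y": 0, "z": 1, "ax": 0, "ay": 0, "az": 0, "gripper": 30}
    - {"x": 0, "y": 0, "z": 1, "ax": 0, "ay": 0, "az": 0, "gripper": 30}
    - {"x": 0, "y": 0, "z": 0.8, "ax": 0, "ay": 0, "az": 0, "gripper": 30}
    - {"x": 0, "y": 0, "z": 0.5, "ax": 0, "ay": 0, "az": 0, "gripper": 30}
    - {"x": 0, "y": 0, "z": 0.2, "ax": 0, "ay": 0, "az": 0, "gripper": 30}
    - {"x": 0, "y": 0, "z": 0, "ax": 0, "ay": 0, "az": 0, "gripper": 30}
    - {"x": 0, "y": 0, "z": 0, "ax": 0, "ay": 0, "az": 0, "gripper": 30}
    - {"x": 0, "y": 0, "z": 0, "ax": 0, "ay": 0, "az": 0, "gripper": 60}
    - {"x": 0, "y": 0, "z": 0, "ax": 0, "ay": 0, "az": 0, "gripper": 60}
    - {"x": 0, "y": 0, "z": 0, "ax": 0, "ay": 0, "az": 0, "gripper": 60}
    - {"x": 0, "y": 0, "z": 0, "ax": 0, "ay": 0, "az": 0, "gripper": 60}
    - {"x": 0, "y": 0, "z": -0.6, "ax": 0, "ay": 0, "az": 0, "gripper": 60}
    - {"x": 0, "y": 0, "z": -1, "ax": 0, "ay": 0, "az": 0, "gripper": 60}
    - {"x": 0, "y": 0, "z": -1, "ax": 0, "ay": 0, "az": 0, "gripper": 60}
    - {"x": 0, "y": 0, "z": -1, "ax": 0, "ay": 0, "az": 0, "gripper": 60}
    - {"x": 0, "y": 0, "z": -1, "ax": 0, "ay": 0, "az": 0, "gripper": 60}

```text
time: 30.9
tool_pos: [0.4748, -0.0209, 0.0997]
tool_rot: [0.023, 1.0, 0.0, 0.0]
wrist_force: [0.5, -0.9, 0.4]
grip_width: 0.0597
finger_force: 0.0
```

Call:
jog_arm:
  steps:
    - {"x": 0, "y": 0.5, "z": -1, "ax": 0, "ay": 0, "az": 0, "gripper": 55}
    - {"x": 0, "y": 1, "z": -0.5, "ax": 0, "ay": 0, "az": 0, "gripper": 55}
    - {"x": 0.1, "y": 1, "z": 0, "ax": 0, "ay": 0, "az": 0, "gripper": 55}
    - {"x": 0.1, "y": 1, "z": 0, "ax": 0, "ay": 0, "az": 0, "gripper": 55}
    - {"x": 0.1, "y": 1, "z": 0, "ax": 0, "ay": 0, "az": 0, "gripper": 55}
    - {"x": 0.1, "y": 1, "z": 0, "ax": 0, "ay": 0, "az": 0, "gripper": 55}
    - {"x": 0.1, "y": 1, "z": 0, "ax": 0, "ay": 0, "az": 0, "gripper": 55}
    - {"x": 0.1, "y": 1, "z": 0, "ax": 0, "ay": 0, "az": 0, "gripper": 55}
    - {"x": 0, "y": 1, "z": 0, "ax": 0, "ay": 0, "az": 0, "gripper": 55}
    - {"x": 0, "y": 1, "z": 0, "ax": 0, "ay": 0, "az": 0, "gripper": 55}
    - {"x": 0, "y": 1, "z": 0, "ax": 0, "ay": 0, "az": 0, "gripper": 55}
    - {"x": 0, "y": 1, "z": 0, "ax": 0, "ay": 0, "az": 0, "gripper": 55}
    - {"x": 0, "y": 1, "z": 0, "ax": 0, "ay": 0, "az": 0, "gripper": 55}
    - {"x": 0, "y": 1, "z": 0, "ax": 0, "ay": 0, "az": 0, "gripper": 55}
    - {"x": 0, "y": 1, "z": 0, "ax": 0, "ay": 0, "az": 0, "gripper": 55}
    - {"x": 0, "y": 0, "z": 0, "ax": 0, "ay": 0, "az": 0, "gripper": 55}
    - {"x": 0, "y": 0, "z": 0, "ax": 0, "ay": 0, "az": 0, "gripper": 55}

```text
time: 32.32
tool_pos: [0.4757, 0.2704, 0.1285]
tool_rot: [0.021, 1.0, -0.0, -0.0]
wrist_force: [-0.9, -0.8, 0.7]
grip_width: 0.0547
finger_force: 0.0
```

```bash
python3 - <<'E'
from g import *
print(np.round(state()["joints"],2))
im=grab("top");findpanels(im);print("w");im=grab("wrist");findpanels(im)
rows([.464,.2705,.0045],np.radians(-0.3))
E
```

```text
[-0.64  0.17  0.08  1.83 -0.01  1.14  0.97]
blue [477.  -22.7] 97.4 38.6 ang -1.4
black [486.2  71.9] 94.7 38.6 ang -1.0
w
black [482.6  78.7] 98.7 43.0 ang -2.0
yellow [460.9 274.6] 97.2 38.6 ang -1.8
red [426.3 377.8] 96.2 39.8 ang 5.2
tcp [0.4762 0.2683 0.1285] yaw(tool y) deg -2.65 tilt [-0.    -0.001 -1.   ] need shares xyz [0.62 0.09 6.2 ]
az shares -0.026
```

Call:
jog_arm:
  force: 25
  steps:
    - {"x": 0.65, "y": 0.17, "z": 0, "ax": 0, "ay": 0, "az": -0.018, "gripper": 56}
    - {"x": 0, "y": 0, "z": 1, "ax": 0, "ay": 0, "az": 0, "gripper": 56}
    - {"x": 0, "y": 0, "z": 1, "ax": 0, "ay": 0, "az": 0, "gripper": 56}
    - {"x": 0, "y": 0, "z": 1, "ax": 0, "ay": 0, "az": 0, "gripper": 56}
    - {"x": 0, "y": 0, "z": 1, "ax": 0, "ay": 0, "az": 0, "gripper": 56}
    - {"x": 0, "y": 0, "z": 1, "ax": 0, "ay": 0, "az": 0, "gripper": 56}
    - {"x": 0, "y": 0, "z": 0.7, "ax": 0, "ay": 0, "az": 0, "gripper": 56}
    - {"x": 0, "y": 0, "z": 0.4, "ax": 0, "ay": 0, "az": 0, "gripper": 56}
    - {"x": 0, "y": 0, "z": 0.1, "ax": 0, "ay": 0, "az": 0, "gripper": 56}
    - {"x": 0, "y": 0, "z": 0, "ax": 0, "ay": 0, "az": 0, "gripper": 56}
    - {"x": 0, "y": 0, "z": 0, "ax": 0, "ay": 0, "az": 0, "gripper": 30}
    - {"x": 0, "y": 0, "z": 0, "ax": 0, "ay": 0, "az": 0, "gripper": 30}
    - {"x": 0, "y": 0, "z": 0, "ax": 0, "ay": 0, "az": 0, "gripper": 30}
    - {"x": 0, "y": 0, "z": 0, "ax": 0, "ay": 0, "az": 0, "gripper": 30}
    - {"x": 0, "y": 0, "z": 0, "ax": 0, "ay": 0, "az": 0, "gripper": 30}

```text
time: 33.67
tool_pos: [0.4639, 0.2737, 0.0055]
tool_rot: [0.009, 1.0, 0.0, 0.001]
wrist_force: [-1.4, -0.4, 4.1]
grip_width: 0.0398
finger_force: 25.0
```

```bash
python3 - <<'E'
from g import *
rows([.538,.1745,.12],np.radians(-2.3))
E
```

```text
tcp [0.4639 0.2737 0.0055] yaw(tool y) deg -0.98 tilt [ 0.001  0.001 -1.   ] need shares xyz [-3.8  -4.89 -5.72]
az shares 0.015
```

Call:
jog_arm:
  steps:
    - {"x": 0, "y": 0, "z": -0.6, "ax": 0, "ay": 0, "az": 0, "gripper": 30}
    - {"x": 0, "y": 0, "z": -1, "ax": 0, "ay": 0, "az": 0, "gripper": 30}
    - {"x": 0, "y": 0, "z": -1, "ax": 0, "ay": 0, "az": 0, "gripper": 30}
    - {"x": 0, "y": 0, "z": -1, "ax": 0, "ay": 0, "az": 0, "gripper": 30}
    - {"x": 0, "y": 0, "z": -1, "ax": 0, "ay": 0, "az": 0.015, "gripper": 30}
    - {"x": -0.7, "y": -0.9, "z": -0.5, "ax": 0, "ay": 0, "az": 0, "gripper": 30}
    - {"x": -0.8, "y": -1, "z": 0, "ax": 0, "ay": 0, "az": 0, "gripper": 30}
    - {"x": -0.8, "y": -1, "z": 0, "ax": 0, "ay": 0, "az": 0, "gripper": 30}
    - {"x": -0.8, "y": -1, "z": 0, "ax": 0, "ay": 0, "az": 0, "gripper": 30}
    - {"x": -0.7, "y": -1, "z": 0, "ax": 0, "ay": 0, "az": 0, "gripper": 30}
    - {"x": 0, "y": 0, "z": 0, "ax": 0, "ay": 0, "az": 0, "gripper": 30}
    - {"x": 0, "y": 0, "z": 0, "ax": 0, "ay": 0, "az": 0, "gripper": 30}

```text
time: 34.67
tool_pos: [0.5359, 0.1705, 0.1071]
tool_rot: [0.022, 1.0, -0.0, 0.0]
wrist_force: [-0.2, 1.2, -1.1]
grip_width: 0.0397
finger_force: 25.0
```

```bash
python3 - <<'E'
from g import *
rows([.537,.1755,.007],np.radians(-2.3))
E
```

```text
tcp [0.5359 0.1705 0.1071] yaw(tool y) deg -2.55 tilt [ 0. -0. -1.] need shares xyz [-0.04  0.25  5.01]
az shares -0.003
```

Call:
jog_arm:
  steps:
    - {"x": 0, "y": 0.25, "z": 1, "ax": 0, "ay": 0, "az": 0, "gripper": 30}
    - {"x": 0, "y": 0, "z": 1, "ax": 0, "ay": 0, "az": 0, "gripper": 30}
    - {"x": 0, "y": 0, "z": 1, "ax": 0, "ay": 0, "az": 0, "gripper": 30}
    - {"x": 0, "y": 0, "z": 1, "ax": 0, "ay": 0, "az": 0, "gripper": 30}
    - {"x": 0, "y": 0, "z": 0.6, "ax": 0, "ay": 0, "az": 0, "gripper": 30}
    - {"x": 0, "y": 0, "z": 0.3, "ax": 0, "ay": 0, "az": 0, "gripper": 30}
    - {"x": 0, "y": 0, "z": 0.1, "ax": 0, "ay": 0, "az": 0, "gripper": 30}
    - {"x": 0, "y": 0, "z": 0, "ax": 0, "ay": 0, "az": 0, "gripper": 30}
    - {"x": 0, "y": 0, "z": 0, "ax": 0, "ay": 0, "az": 0, "gripper": 30}
    - {"x": 0, "y": 0, "z": 0, "ax": 0, "ay": 0, "az": 0, "gripper": 60}
    - {"x": 0, "y": 0, "z": 0, "ax": 0, "ay": 0, "az": 0, "gripper": 60}
    - {"x": 0, "y": 0, "z": 0, "ax": 0, "ay": 0, "az": 0, "gripper": 60}
    - {"x": 0, "y": 0, "z": 0, "ax": 0, "ay": 0, "az": 0, "gripper": 60}
    - {"x": 0, "y": 0, "z": -0.6, "ax": 0, "ay": 0, "az": 0, "gripper": 60}
    - {"x": 0, "y": 0, "z": -1, "ax": 0, "ay": 0, "az": 0, "gripper": 60}
    - {"x": 0, "y": 0, "z": -1, "ax": 0, "ay": 0, "az": 0, "gripper": 60}
    - {"x": 0, "y": 0, "z": -1, "ax": 0, "ay": 0, "az": 0, "gripper": 60}
    - {"x": 0, "y": 0, "z": -1, "ax": 0, "ay": 0, "az": 0, "gripper": 60}
    - {"x": 0, "y": 0, "z": -0.9, "ax": 0, "ay": 0, "az": 0, "gripper": 60}
    - {"x": 0.1, "y": 0.1, "z": 0, "ax": 0, "ay": 0, "az": 0, "gripper": 60}

```text
time: 36.33
tool_pos: [0.5366, 0.1798, 0.1218]
tool_rot: [0.021, 1.0, 0.002, 0.004]
wrist_force: [0.2, -0.4, 0.2]
grip_width: 0.0603
finger_force: 0.0
```

Call:
jog_arm:
  steps:
    - {"x": 0.6, "y": 1, "z": 0, "ax": 0, "ay": 0, "az": 0, "gripper": 60}
    - {"x": 0.6, "y": 1, "z": 0, "ax": 0, "ay": 0, "az": 0, "gripper": 60}
    - {"x": 0.6, "y": 1, "z": 0, "ax": 0, "ay": 0, "az": 0, "gripper": 60}
    - {"x": 0.6, "y": 1, "z": 0, "ax": 0, "ay": 0, "az": 0, "gripper": 60}
    - {"x": 0.6, "y": 1, "z": 0, "ax": 0, "ay": 0, "az": 0, "gripper": 60}
    - {"x": 0.6, "y": 1, "z": 0, "ax": 0, "ay": 0, "az": 0, "gripper": 60}
    - {"x": 0.6, "y": 1, "z": 0, "ax": 0, "ay": 0, "az": 0, "gripper": 60}
    - {"x": 0.6, "y": 1, "z": 0, "ax": 0, "ay": 0, "az": 0, "gripper": 60}
    - {"x": 0.6, "y": 1, "z": 0, "ax": 0, "ay": 0, "az": 0, "gripper": 60}
    - {"x": 0.5, "y": 0.8, "z": 0, "ax": 0, "ay": 0, "az": 0, "gripper": 60}
    - {"x": 0, "y": 0, "z": 0, "ax": 0, "ay": 0, "az": -0.044, "gripper": 60}
    - {"x": 0, "y": 0, "z": 0, "ax": 0, "ay": 0, "az": -0.044, "gripper": 60}
    - {"x": 0, "y": 0, "z": 0, "ax": 0, "ay": 0, "az": 0, "gripper": 60}
    - {"x": 0, "y": 0, "z": 0, "ax": 0, "ay": 0, "az": 0, "gripper": 60}

```text
time: 37.5
tool_pos: [0.4234, 0.3798, 0.1165]
tool_rot: [-0.048, 0.999, -0.0, -0.0]
wrist_force: [-0.2, -0.2, -0.1]
grip_width: 0.06
finger_force: 0.0
```

```bash
python3 - <<'E'
from g import *
print(np.round(state()["joints"],2))
im=grab("top");save(im,"t6.png");findpanels(im);print("w");im=grab("wrist");findpanels(im)
rows([.428,.3765,.0045],np.radians(5.4))
E
```

```text
[-0.77  0.23 -0.01  1.79  0.    1.13  0.89]
blue [478.4 -22.8] 94.5 38.6 ang -1.2
black [486.2  72. ] 94.7 38.6 ang -1.0
yellow [535.8 175.2] 95.5 38.7 ang -0.6
black [643.3 225.3] 81.3 42.9 ang -9.0
w
red [425.4 380.2] 96.9 38.2 ang 5.2
tcp [0.4237 0.3797 0.1166] yaw(tool y) deg 5.46 tilt [ 0. -0. -1.] need shares xyz [-0.2  -0.18  5.6 ]
az shares 0.001
```

Call:
jog_arm:
  force: 25
  steps:
    - {"x": -0.2, "y": -0.12, "z": 0.5, "ax": 0, "ay": 0, "az": 0, "gripper": 62}
    - {"x": 0, "y": 0, "z": 1, "ax": 0, "ay": 0, "az": 0, "gripper": 62}
    - {"x": 0, "y": 0, "z": 1, "ax": 0, "ay": 0, "az": 0, "gripper": 62}
    - {"x": 0, "y": 0, "z": 1, "ax": 0, "ay": 0, "az": 0, "gripper": 62}
    - {"x": 0, "y": 0, "z": 1, "ax": 0, "ay": 0, "az": 0, "gripper": 62}
    - {"x": 0, "y": 0, "z": 0.7, "ax": 0, "ay": 0, "az": 0, "gripper": 62}
    - {"x": 0, "y": 0, "z": 0.4, "ax": 0, "ay": 0, "az": 0, "gripper": 62}
    - {"x": 0, "y": 0, "z": 0, "ax": 0, "ay": 0, "az": 0, "gripper": 62}
    - {"x": 0, "y": 0, "z": 0, "ax": 0, "ay": 0, "az": 0, "gripper": 30}
    - {"x": 0, "y": 0, "z": 0, "ax": 0, "ay": 0, "az": 0, "gripper": 30}
    - {"x": 0, "y": 0, "z": 0, "ax": 0, "ay": 0, "az": 0, "gripper": 30}
    - {"x": 0, "y": 0, "z": 0, "ax": 0, "ay": 0, "az": 0, "gripper": 30}
    - {"x": 0, "y": 0, "z": 0, "ax": 0, "ay": 0, "az": 0, "gripper": 30}
    - {"x": 0, "y": 0, "z": 0, "ax": 0, "ay": 0, "az": 0, "gripper": 30}

```text
time: 38.77
tool_pos: [0.4284, 0.3786, 0.0055]
tool_rot: [-0.049, 0.999, 0.001, 0.001]
wrist_force: [-0.3, -1.0, 3.5]
grip_width: 0.0396
finger_force: 25.0
```

```bash
python3 - <<'E'
from g import *
rows([.5142,-.123,.12],np.radians(-2.3))
E
```

```text
tcp [0.4284 0.3786 0.0055] yaw(tool y) deg 5.59 tilt [ 0.001  0.001 -1.   ] need shares xyz [ -1.84 -25.37  -5.75]
az shares 0.088
```

Call:
jog_arm:
  steps:
    - {"x": 0, "y": 0, "z": -0.6, "ax": 0, "ay": 0, "az": 0, "gripper": 30}
    - {"x": 0, "y": 0, "z": -1, "ax": 0, "ay": 0, "az": 0, "gripper": 30}
    - {"x": 0, "y": 0, "z": -1, "ax": 0, "ay": 0, "az": 0, "gripper": 30}
    - {"x": 0, "y": 0, "z": -1, "ax": 0, "ay": 0, "az": 0, "gripper": 30}
    - {"x": 0, "y": 0, "z": -1, "ax": 0, "ay": 0, "az": 0, "gripper": 30}
    - {"x": 0, "y": -0.5, "z": -1, "ax": 0, "ay": 0, "az": 0, "gripper": 30}
    - {"x": -0.08, "y": -1, "z": 0, "ax": 0, "ay": 0, "az": 0, "gripper": 30}
    - {"x": -0.08, "y": -1, "z": 0, "ax": 0, "ay": 0, "az": 0, "gripper": 30}
    - {"x": -0.08, "y": -1, "z": 0, "ax": 0, "ay": 0, "az": 0, "gripper": 30}
    - {"x": -0.08, "y": -1, "z": 0, "ax": 0, "ay": 0, "az": 0, "gripper": 30}
    - {"x": -0.08, "y": -1, "z": 0, "ax": 0, "ay": 0, "az": 0, "gripper": 30}
    - {"x": -0.08, "y": -1, "z": 0, "ax": 0, "ay": 0, "az": 0, "gripper": 30}
    - {"x": -0.08, "y": -1, "z": 0, "ax": 0, "ay": 0, "az": 0, "gripper": 30}
    - {"x": -0.08, "y": -1, "z": 0, "ax": 0, "ay": 0, "az": 0, "gripper": 30}
    - {"x": -0.08, "y": -1, "z": 0, "ax": 0, "ay": 0, "az": 0, "gripper": 30}
    - {"x": -0.08, "y": -1, "z": 0, "ax": 0, "ay": 0, "az": 0, "gripper": 30}
    - {"x": -0.08, "y": -1, "z": 0, "ax": 0, "ay": 0, "az": 0, "gripper": 30}
    - {"x": -0.08, "y": -1, "z": 0, "ax": 0, "ay": 0, "az": 0, "gripper": 30}
    - {"x": -0.08, "y": -1, "z": 0, "ax": 0, "ay": 0, "az": 0, "gripper": 30}
    - {"x": -0.08, "y": -1, "z": 0, "ax": 0, "ay": 0, "az": 0, "gripper": 30}

```text
time: 40.43
tool_pos: [0.4782, 0.0906, 0.1173]
tool_rot: [-0.049, 0.999, 0.0, 0.0]
wrist_force: [-0.1, 0.6, -0.8]
grip_width: 0.0393
finger_force: 25.0
```

Call:
jog_arm:
  steps:
    - {"x": -0.08, "y": -1, "z": 0, "ax": 0, "ay": 0, "az": 0, "gripper": 30}
    - {"x": -0.08, "y": -1, "z": 0, "ax": 0, "ay": 0, "az": 0, "gripper": 30}
    - {"x": -0.08, "y": -1, "z": 0, "ax": 0, "ay": 0, "az": 0, "gripper": 30}
    - {"x": -0.08, "y": -1, "z": 0, "ax": 0, "ay": 0, "az": 0, "gripper": 30}
    - {"x": -0.08, "y": -1, "z": 0, "ax": 0, "ay": 0, "az": 0, "gripper": 30}
    - {"x": -0.08, "y": -1, "z": 0, "ax": 0, "ay": 0, "az": 0, "gripper": 30}
    - {"x": -0.08, "y": -1, "z": 0, "ax": 0, "ay": 0, "az": 0, "gripper": 30}
    - {"x": -0.08, "y": -1, "z": 0, "ax": 0, "ay": 0, "az": 0, "gripper": 30}
    - {"x": -0.08, "y": -1, "z": 0, "ax": 0, "ay": 0, "az": 0, "gripper": 30}
    - {"x": -0.08, "y": -0.8, "z": 0, "ax": 0, "ay": 0, "az": 0, "gripper": 30}
    - {"x": 0, "y": 0, "z": 0, "ax": 0, "ay": 0, "az": 0.044, "gripper": 30}
    - {"x": 0, "y": 0, "z": 0, "ax": 0, "ay": 0, "az": 0.044, "gripper": 30}
    - {"x": 0, "y": 0, "z": 0, "ax": 0, "ay": 0, "az": 0, "gripper": 30}
    - {"x": 0, "y": 0, "z": 0, "ax": 0, "ay": 0, "az": 0, "gripper": 30}

```text
time: 41.6
tool_pos: [0.5132, -0.1018, 0.117]
tool_rot: [0.019, 1.0, 0.0, 0.0]
wrist_force: [0.2, -0.2, -0.6]
grip_width: 0.0396
finger_force: 25.0
```

```bash
python3 - <<'E'
from g import *
rows([.5142,-.1225,.007],np.radians(-2.3));print(state()["grip_width"])
E
```

```text
tcp [ 0.5132 -0.1018  0.117 ] yaw(tool y) deg -2.21 tilt [ 0.  0. -1.] need shares xyz [-0.09 -1.04  5.5 ]
az shares 0.001
0.039626236282037944
```

Call:
jog_arm:
  steps:
    - {"x": -0.1, "y": -1, "z": 0, "ax": 0, "ay": 0, "az": 0, "gripper": 30}
    - {"x": 0, "y": -0.05, "z": 1, "ax": 0, "ay": 0, "az": 0, "gripper": 30}
    - {"x": 0, "y": 0, "z": 1, "ax": 0, "ay": 0, "az": 0, "gripper": 30}
    - {"x": 0, "y": 0, "z": 1, "ax": 0, "ay": 0, "az": 0, "gripper": 30}
    - {"x": 0, "y": 0, "z": 1, "ax": 0, "ay": 0, "az": 0, "gripper": 30}
    - {"x": 0, "y": 0, "z": 0.8, "ax": 0, "ay": 0, "az": 0, "gripper": 30}
    - {"x": 0, "y": 0, "z": 0.5, "ax": 0, "ay": 0, "az": 0, "gripper": 30}
    - {"x": 0, "y": 0, "z": 0.2, "ax": 0, "ay": 0, "az": 0, "gripper": 30}
    - {"x": 0, "y": 0, "z": 0, "ax": 0, "ay": 0, "az": 0, "gripper": 30}
    - {"x": 0, "y": 0, "z": 0, "ax": 0, "ay": 0, "az": 0, "gripper": 30}
    - {"x": 0, "y": 0, "z": 0, "ax": 0, "ay": 0, "az": 0, "gripper": 60}
    - {"x": 0, "y": 0, "z": 0, "ax": 0, "ay": 0, "az": 0, "gripper": 60}
    - {"x": 0, "y": 0, "z": 0, "ax": 0, "ay": 0, "az": 0, "gripper": 60}
    - {"x": 0, "y": 0, "z": 0, "ax": 0, "ay": 0, "az": 0, "gripper": 60}
    - {"x": 0, "y": 0, "z": -0.6, "ax": 0, "ay": 0, "az": 0, "gripper": 60}
    - {"x": 0, "y": 0, "z": -1, "ax": 0, "ay": 0, "az": 0, "gripper": 60}
    - {"x": 0, "y": 0, "z": -1, "ax": 0, "ay": 0, "az": 0, "gripper": 60}
    - {"x": 0, "y": 0, "z": -1, "ax": 0, "ay": 0, "az": 0, "gripper": 60}
    - {"x": 0, "y": 0, "z": -1, "ax": 0, "ay": 0, "az": 0, "gripper": 60}
    - {"x": 0, "y": 0, "z": -1, "ax": 0, "ay": 0, "az": 0, "gripper": 60}

```text
time: 43.27
tool_pos: [0.5145, -0.1232, 0.1206]
tool_rot: [0.021, 1.0, 0.0, 0.001]
wrist_force: [0.3, -0.3, 1.2]
grip_width: 0.0598
finger_force: 0.0
```

Call:
jog_arm:
  steps:
    - {"x": 0, "y": 0, "z": -1, "ax": 0, "ay": 0, "az": 0, "gripper": 60}
    - {"x": 0, "y": 0, "z": -1, "ax": 0, "ay": 0, "az": 0, "gripper": 60}
    - {"x": 0, "y": 0, "z": -1, "ax": 0, "ay": 0, "az": 0, "gripper": 60}
    - {"x": 0, "y": 0, "z": -1, "ax": 0, "ay": 0, "az": 0, "gripper": 60}
    - {"x": 0, "y": 0, "z": -1, "ax": 0, "ay": 0, "az": 0, "gripper": 60}
    - {"x": 0, "y": 0, "z": -1, "ax": 0, "ay": 0, "az": 0, "gripper": 60}
    - {"x": 0, "y": 0, "z": -1, "ax": 0, "ay": 0, "az": 0, "gripper": 60}
    - {"x": 0, "y": 0, "z": -1, "ax": 0, "ay": 0, "az": 0, "gripper": 60}
    - {"x": 1, "y": 0, "z": -1, "ax": 0, "ay": 0, "az": 0, "gripper": 60}
    - {"x": 1, "y": 0, "z": 0, "ax": 0, "ay": 0, "az": 0, "gripper": 60}
    - {"x": 0, "y": 0, "z": 0, "ax": 0, "ay": 0, "az": 0, "gripper": 60}

```text
time: 44.18
tool_pos: [0.4725, -0.1224, 0.3013]
tool_rot: [0.021, 1.0, 0.0, 0.001]
wrist_force: [1.1, 0.2, 0.1]
grip_width: 0.06
finger_force: 0.0
```

```bash
cat >> g.py <<'E'
POTS=dict(yellow=(.6411,.1703),black=(.5864,.0749),blue=(.5786,-.0244),red=(.6180,-.1276))
def check(im):
    a=np.radians(-2.3)
    for k,(x,y,an) in findpanels(im,verbose=False).items():
        d=np.array([x,y])-POTS[k]
        print(k,"abs",round(x,4),round(y,4),"rel",round(np.cos(a)*d[0]+np.sin(a)*d[1],4),round(-np.sin(a)*d[0]+np.cos(a)*d[1],4),"ang",round(an+2.3,1))
E
python3 - <<'E'
from g import *
im=grab("top");save(im,"t7.png");check(im);C=cloud(im)
m=(C[...,2]>.205)&(C[...,2]<.24)&(np.hypot(C[...,0]-.69,C[...,1]-.16)<.06);print("peg",m.sum(),C[m].mean(0) if m.any() else '')
print("w");check(grab("wrist"))
rows([.687,.1615,.30],-.6)
sc=grab("scene");S=cloud(sc);H=hsv(sc)
m=(H[...,0]<14)&(H[...,1]>140)&(H[...,2]>90)&(S[...,2]>.19)&(S[...,2]<.26)&(np.hypot(S[...,0]-.623,S[...,1]+.36)<.07)
p=S[m];print("bar",m.sum(),p[p[:,2]>.228].mean(0))
a=cv2.resize(im["color"][120:310,120:440],None,fx=2.5,fy=2.5);cv2.imwrite("pics/t7.png",a[:,:,::-1])
E
```

```text
blue abs 0.4784 -0.0228 rel -0.1002 -0.0024 ang 1.1
black abs 0.4848 0.072 rel -0.1014 -0.007 ang 1.3
yellow abs 0.5358 0.1752 rel -0.1054 0.0006 ang 1.6
peg 69 [0.68678035 0.16140421 0.22594942]
w
yellow abs 0.5327 0.175 rel -0.1085 0.0004 ang -0.9
red abs 0.5126 -0.122 rel -0.1056 0.0014 ang -0.7
black abs 0.4833 0.0722 rel -0.1029 -0.0069 ang -0.1
blue abs 0.4747 -0.0216 rel -0.1039 -0.0013 ang 0.1
tcp [ 0.4742 -0.1216  0.2997] yaw(tool y) deg -2.36 tilt [ 0.002  0.001 -1.   ] need shares xyz [-10.05  14.58   0.02]
az shares 0.356
bar 222 [ 0.62314671 -0.35916206  0.2377505 ]
```

View pics/t7.png

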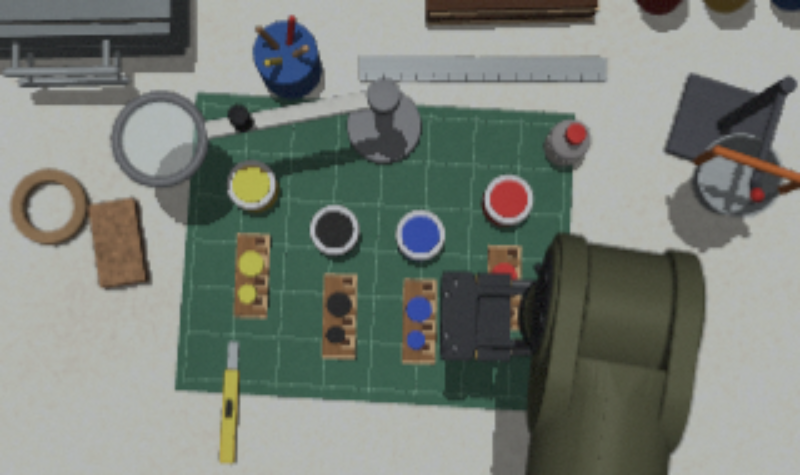

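The top view shows all four panels aligned before their pots, the pail on the hook, and the magnifier out left (peg at (240,117)). Going for the peg again.

Call:
jog_arm:
  steps:
    - {"x": -0.5, "y": 0.6, "z": 0, "ax": 0, "ay": 0, "az": 0, "gripper": 60}
    - {"x": -0.68, "y": 1, "z": 0, "ax": 0, "ay": 0, "az": 0, "gripper": 60}
    - {"x": -0.68, "y": 1, "z": 0, "ax": 0, "ay": 0, "az": 0, "gripper": 60}
    - {"x": -0.68, "y": 1, "z": 0, "ax": 0, "ay": 0, "az": 0, "gripper": 60}
    - {"x": -0.68, "y": 1, "z": 0, "ax": 0, "ay": 0, "az": 0, "gripper": 60}
    - {"x": -0.68, "y": 1, "z": 0, "ax": 0, "ay": 0, "az": 0, "gripper": 60}
    - {"x": -0.68, "y": 1, "z": 0, "ax": 0, "ay": 0, "az": 0, "gripper": 60}
    - {"x": -0.68, "y": 1, "z": 0, "ax": 0, "ay": 0, "az": 0, "gripper": 60}
    - {"x": -0.68, "y": 1, "z": 0, "ax": 0, "ay": 0, "az": 0, "gripper": 60}
    - {"x": -0.68, "y": 1, "z": 0, "ax": 0, "ay": 0, "az": 0, "gripper": 60}
    - {"x": -0.68, "y": 1, "z": 0, "ax": 0, "ay": 0, "az": 0, "gripper": 60}
    - {"x": -0.68, "y": 1, "z": 0, "ax": 0, "ay": 0, "az": 0, "gripper": 60}
    - {"x": -0.68, "y": 1, "z": 0, "ax": 0, "ay": 0, "az": 0, "gripper": 60}
    - {"x": -0.68, "y": 1, "z": 0, "ax": 0, "ay": 0, "az": 0, "gripper": 60}
    - {"x": -0.68, "y": 1, "z": 0, "ax": 0, "ay": 0, "az": 0, "gripper": 60}
    - {"x": 0, "y": 0, "z": 0, "ax": 0, "ay": 0, "az": 0.076, "gripper": 60}
    - {"x": 0, "y": 0, "z": 0, "ax": 0, "ay": 0, "az": 0.076, "gripper": 60}
    - {"x": 0, "y": 0, "z": 0, "ax": 0, "ay": 0, "az": 0.076, "gripper": 60}
    - {"x": 0, "y": 0, "z": 0, "ax": 0, "ay": 0, "az": 0, "gripper": 60}
    - {"x": 0, "y": 0, "z": 0, "ax": 0, "ay": 0, "az": 0, "gripper": 60}

```text
time: 46.0
tool_pos: [0.6868, 0.1637, 0.297]
tool_rot: [0.196, 0.981, -0.0, -0.001]
wrist_force: [-0.3, -1.4, 0.0]
grip_width: 0.06
finger_force: 0.0
```

```bash
python3 - <<'E'
from g import *
rows([.688,.161,.195],-.4)
im=grab("top");check(im)
im=grab("wrist");C=cloud(im)
m=(C[...,2]>.218)&(C[...,2]<.236)&(np.hypot(C[...,0]-.688,C[...,1]-.161)<.035)
print(m.sum(),cv2.minEnclosingCircle((C[m][:,:2]*1000).astype(np.float32)) if m.any() else '')
E
```

```text
tcp [0.6868 0.1637 0.297 ] yaw(tool y) deg -22.6 tilt [-0.002 -0.    -1.   ] need shares xyz [-0.11 -0.1   5.1 ]
az shares 0.004
blue abs 0.4784 -0.0228 rel -0.1002 -0.0024 ang 1.1
red abs 0.5165 -0.123 rel -0.1016 0.0005 ang 0.7
719 ((686.4812622070312, 164.9407958984375), 11.066262245178223)
```

Call:
jog_arm:
  force: 30
  steps:
    - {"x": -0.05, "y": -0.07, "z": 0.7, "ax": 0, "ay": 0, "az": 0, "gripper": 60}
    - {"x": 0, "y": 0, "z": 0.9, "ax": 0, "ay": 0, "az": 0, "gripper": 60}
    - {"x": 0, "y": 0, "z": 0.9, "ax": 0, "ay": 0, "az": 0, "gripper": 60}
    - {"x": 0, "y": 0, "z": 0.9, "ax": 0, "ay": 0, "az": 0, "gripper": 60}
    - {"x": 0, "y": 0, "z": 0.9, "ax": 0, "ay": 0, "az": 0, "gripper": 60}
    - {"x": 0, "y": 0, "z": 0.8, "ax": 0, "ay": 0, "az": 0, "gripper": 60}
    - {"x": 0, "y": 0, "z": 0, "ax": 0, "ay": 0, "az": 0, "gripper": 60}
    - {"x": 0, "y": 0, "z": 0, "ax": 0, "ay": 0, "az": 0, "gripper": 0}
    - {"x": 0, "y": 0, "z": 0, "ax": 0, "ay": 0, "az": 0, "gripper": 0}
    - {"x": 0, "y": 0, "z": 0, "ax": 0, "ay": 0, "az": 0, "gripper": 0}
    - {"x": 0, "y": 0, "z": 0, "ax": 0, "ay": 0, "az": 0, "gripper": 0}
    - {"x": 0, "y": 0, "z": 0, "ax": 0, "ay": 0, "az": 0, "gripper": 0}
    - {"x": 0, "y": 0, "z": 0, "ax": 0, "ay": 0, "az": 0, "gripper": 0}
    - {"x": 0, "y": 0, "z": 0, "ax": 0, "ay": 0, "az": 0, "gripper": 0}
    - {"x": 0, "y": 0, "z": 0, "ax": 0, "ay": 0, "az": 0, "gripper": 0}
    - {"x": 0, "y": 0, "z": 0, "ax": 0, "ay": 0, "az": 0, "gripper": 0}

```text
time: 47.43
tool_pos: [0.6877, 0.1631, 0.1973]
tool_rot: [0.197, 0.98, 0.002, 0.001]
wrist_force: [3.1, 5.1, 0.9]
grip_width: 0.0215
finger_force: 30.0
```

```bash
python3 - <<'E'
from g import *
s=state();print(s["tool_pos"],s["grip_width"],s["wrist_force"])
d=np.array(s["tool_pos"])[:2]-[.711,.011];print(np.hypot(*d),np.degrees(np.arctan2(d[1],-d[0])))
arc(None,81,-34.3,26)
E
```

```text
[0.6876688  0.16305328 0.19726849] 0.021528183971807145 [3.0926846  5.14653113 0.87166105]
0.15383284815819442 81.27651717205033
0.48 -0.32 -0.0
0.45 -0.36 -0.0
0.43 -0.39 -0.0
0.39 -0.43 -0.0
0.36 -0.46 -0.0
0.32 -0.48 -0.0
0.29 -0.51 -0.0
0.25 -0.53 -0.0
0.2 -0.54 -0.0
0.16 -0.56 -0.0
0.12 -0.57 -0.0
0.07 -0.58 -0.0
0.03 -0.58 -0.0
-0.02 -0.58 -0.0
-0.06 -0.58 -0.0
-0.11 -0.57 -0.0
-0.15 -0.56 -0.0
-0.19 -0.55 -0.0
-0.23 -0.53 -0.0
-0.27 -0.51 -0.0
-0.31 -0.49 -0.0
-0.35 -0.46 -0.0
-0.38 -0.43 -0.0
-0.42 -0.4 -0.0
-0.45 -0.37 -0.0
-0.47 -0.33 -0.0
```

Call:
jog_arm:
  steps:
    - {"x": 0.48, "y": -0.32, "z": 0, "ax": 0, "ay": 0, "az": 0, "gripper": 0}
    - {"x": 0.45, "y": -0.36, "z": 0, "ax": 0, "ay": 0, "az": 0, "gripper": 0}
    - {"x": 0.43, "y": -0.39, "z": 0, "ax": 0, "ay": 0, "az": 0, "gripper": 0}
    - {"x": 0.39, "y": -0.43, "z": 0, "ax": 0, "ay": 0, "az": 0, "gripper": 0}
    - {"x": 0.36, "y": -0.46, "z": 0, "ax": 0, "ay": 0, "az": 0, "gripper": 0}
    - {"x": 0.32, "y": -0.48, "z": 0, "ax": 0, "ay": 0, "az": 0, "gripper": 0}
    - {"x": 0.29, "y": -0.51, "z": 0, "ax": 0, "ay": 0, "az": 0, "gripper": 0}
    - {"x": 0.25, "y": -0.53, "z": 0, "ax": 0, "ay": 0, "az": 0, "gripper": 0}
    - {"x": 0.2, "y": -0.54, "z": 0, "ax": 0, "ay": 0, "az": 0, "gripper": 0}
    - {"x": 0.16, "y": -0.56, "z": 0, "ax": 0, "ay": 0, "az": 0, "gripper": 0}
    - {"x": 0.12, "y": -0.57, "z": 0, "ax": 0, "ay": 0, "az": 0, "gripper": 0}
    - {"x": 0.07, "y": -0.58, "z": 0, "ax": 0, "ay": 0, "az": 0, "gripper": 0}
    - {"x": 0.03, "y": -0.58, "z": 0, "ax": 0, "ay": 0, "az": 0, "gripper": 0}
    - {"x": 0, "y": 0, "z": 0, "ax": 0, "ay": 0, "az": 0, "gripper": 0}

```text
time: 48.6
tool_pos: [0.5694, 0.073, 0.1972]
tool_rot: [0.197, 0.98, 0.001, -0.003]
wrist_force: [-7.4, 2.5, 5.7]
grip_width: 0.0212
finger_force: 30.0
```

```bash
python3 - <<'E'
from g import *
s=state();print(s["tool_pos"],s["grip_width"],s["wrist_force"])
d=np.array(s["tool_pos"])[:2]-[.711,.011];print(np.hypot(*d),np.degrees(np.arctan2(d[1],-d[0])))
check(grab("top"))
E
```

```text
[0.56938765 0.07295565 0.19720954] 0.021166885992899044 [-7.41132337  2.51882136  5.73909449]
0.1545721886912332 23.629462182249036
red abs 0.5166 -0.1229 rel -0.1015 0.0006 ang 0.6
```

Call:
jog_arm:
  steps:
    - {"x": -0.07, "y": -0.58, "z": 0, "ax": 0, "ay": 0, "az": 0, "gripper": 0}
    - {"x": -0.09, "y": -0.58, "z": 0, "ax": 0, "ay": 0, "az": 0, "gripper": 0}
    - {"x": -0.13, "y": -0.57, "z": 0, "ax": 0, "ay": 0, "az": 0, "gripper": 0}
    - {"x": -0.17, "y": -0.56, "z": 0, "ax": 0, "ay": 0, "az": 0, "gripper": 0}
    - {"x": -0.21, "y": -0.55, "z": 0, "ax": 0, "ay": 0, "az": 0, "gripper": 0}
    - {"x": -0.23, "y": -0.53, "z": 0, "ax": 0, "ay": 0, "az": 0, "gripper": 0}
    - {"x": -0.27, "y": -0.51, "z": 0, "ax": 0, "ay": 0, "az": 0, "gripper": 0}
    - {"x": -0.31, "y": -0.49, "z": 0, "ax": 0, "ay": 0, "az": 0, "gripper": 0}
    - {"x": -0.35, "y": -0.46, "z": 0, "ax": 0, "ay": 0, "az": 0, "gripper": 0}
    - {"x": -0.38, "y": -0.43, "z": 0, "ax": 0, "ay": 0, "az": 0, "gripper": 0}
    - {"x": -0.42, "y": -0.4, "z": 0, "ax": 0, "ay": 0, "az": 0, "gripper": 0}
    - {"x": -0.45, "y": -0.37, "z": 0, "ax": 0, "ay": 0, "az": 0, "gripper": 0}
    - {"x": -0.47, "y": -0.33, "z": 0, "ax": 0, "ay": 0, "az": 0, "gripper": 0}
    - {"x": 0, "y": 0, "z": 0, "ax": 0, "ay": 0, "az": 0, "gripper": 0}
    - {"x": 0, "y": 0, "z": 0, "ax": 0, "ay": 0, "az": 0, "gripper": 0}

```text
time: 49.9
tool_pos: [0.5903, -0.0727, 0.1976]
tool_rot: [0.198, 0.98, 0.0, 0.002]
wrist_force: [5.7, 2.5, 1.1]
grip_width: 0.0212
finger_force: 30.0
```

```bash
python3 - <<'E'
from g import *
s=state();print(s["tool_pos"],s["grip_width"],s["wrist_force"])
d=np.array(s["tool_pos"])[:2]-[.711,.011];print(np.hypot(*d),np.degrees(np.arctan2(d[1],-d[0])))
im=grab("wrist");C=cloud(im)
m=(C[...,2]>.15)&(C[...,2]<.195)&(np.hypot(C[...,0]-.515,C[...,1]+.123)<.07); print(m.sum(),cv2.minEnclosingCircle((C[m][:,:2]*1000).astype(np.float32)) if m.any() else "")
E
```

```text
[ 0.59026392 -0.07268473  0.19759767] 0.021220218353571275 [5.71698325 2.45060142 1.13473649]
0.14690246353022826 -34.72664832454988
28989 ((523.1704711914062, -117.49720764160156), 60.169525146484375)
```

Call:
jog_arm:
  steps:
    - {"x": 0, "y": 0, "z": 0, "ax": 0, "ay": 0, "az": 0, "gripper": 50}
    - {"x": 0, "y": 0, "z": 0, "ax": 0, "ay": 0, "az": 0, "gripper": 50}
    - {"x": 0, "y": 0, "z": 0, "ax": 0, "ay": 0, "az": 0, "gripper": 50}
    - {"x": 0, "y": 0, "z": 0, "ax": 0, "ay": 0, "az": 0, "gripper": 50}
    - {"x": 0, "y": 0, "z": -0.8, "ax": 0, "ay": 0, "az": 0, "gripper": 50}
    - {"x": 0, "y": 0, "z": -1, "ax": 0, "ay": 0, "az": 0, "gripper": 50}
    - {"x": 0, "y": 0, "z": -1, "ax": 0, "ay": 0, "az": 0, "gripper": 50}
    - {"x": 0, "y": 0, "z": -1, "ax": 0, "ay": 0, "az": 0, "gripper": 50}
    - {"x": 0, "y": 0, "z": -1, "ax": 0, "ay": 0, "az": 0, "gripper": 50}
    - {"x": 0.5, "y": 1, "z": 0, "ax": 0, "ay": 0, "az": 0, "gripper": 50}
    - {"x": 0.5, "y": 1, "z": 0, "ax": 0, "ay": 0, "az": 0, "gripper": 50}
    - {"x": 0.5, "y": 1, "z": 0, "ax": 0, "ay": 0, "az": 0, "gripper": 50}
    - {"x": 0.5, "y": 1, "z": 0, "ax": 0, "ay": 0, "az": 0, "gripper": 50}
    - {"x": 0.5, "y": 1, "z": 0, "ax": 0, "ay": 0, "az": 0, "gripper": 50}
    - {"x": 0.5, "y": 1, "z": 0, "ax": 0, "ay": 0, "az": 0, "gripper": 50}
    - {"x": 0.5, "y": 1, "z": 0, "ax": 0, "ay": 0, "az": 0, "gripper": 50}
    - {"x": 0.5, "y": 1, "z": 0, "ax": 0, "ay": 0, "az": 0, "gripper": 50}
    - {"x": 0.5, "y": 1, "z": 0, "ax": 0, "ay": 0, "az": 0, "gripper": 50}
    - {"x": 0.5, "y": 1, "z": 0, "ax": 0, "ay": 0, "az": 0, "gripper": 50}
    - {"x": 0.5, "y": 1, "z": 0, "ax": 0, "ay": 0, "az": 0, "gripper": 50}

```text
time: 51.62
tool_pos: [0.5721, 0.1729, 0.2922]
tool_rot: [0.198, 0.98, -0.001, -0.0]
wrist_force: [1.1, -0.1, -0.6]
grip_width: 0.0499
finger_force: 0.0
```

Call:
jog_arm:
  steps:
    - {"x": 0.5, "y": 1, "z": 0, "ax": 0, "ay": 0, "az": 0, "gripper": 50}
    - {"x": 0.5, "y": 1, "z": 0, "ax": 0, "ay": 0, "az": 0, "gripper": 50}
    - {"x": 0.5, "y": 1, "z": 0, "ax": 0, "ay": 0, "az": 0, "gripper": 50}
    - {"x": 0.5, "y": 1, "z": 0, "ax": 0, "ay": 0, "az": 0, "gripper": 50}
    - {"x": 0, "y": 1, "z": 0, "ax": 0, "ay": 0, "az": 0, "gripper": 50}
    - {"x": 0, "y": 0, "z": 0, "ax": 0, "ay": 0, "az": 0, "gripper": 50}
    - {"x": 0, "y": 0, "z": 0, "ax": 0, "ay": 0, "az": 0, "gripper": 50}

```text
time: 52.2
tool_pos: [0.5741, 0.2807, 0.2916]
tool_rot: [0.197, 0.98, -0.001, -0.001]
wrist_force: [0.5, -0.2, 0.3]
grip_width: 0.05
finger_force: 0.0
```

```bash
python3 - <<'E'
from g import *
im=grab("top");check(im);C=cloud(im)
m=(C[...,2]>.205)&(C[...,2]<.24)&(np.hypot(C[...,0]-.59,C[...,1]+.073)<.04);pg=C[m].mean(0);print("peg",m.sum(),pg)
m=(C[...,2]>.16)&(C[...,2]<.195)&(np.hypot(C[...,0]-.515,C[...,1]+.123)<.065)
q=C[m][:,:2]; q=q[(q-pg[:2])@np.array([-.827,-.562])>.03]
print("lens",m.sum(),cv2.minEnclosingCircle((q*1000).astype(np.float32)),cv2.fitEllipse(cv2.convexHull((q*1000).astype(np.float32))))
s=grab("scene");save(s,"s8.png")
a=np.hstack([cv2.resize(im["color"][130:310,140:440],(500,300)),cv2.resize(s["color"][140:340,80:360],(420,300))])
a=np.vstack([cv2.resize(im["color"][130:310,140:440],(500,300)),cv2.resize(s["color"][150:330,80:380],(500,300))]);cv2.imwrite("pics/fin.png",a[:,:,::-1])
S=cloud(s);H=hsv(s)
m=(H[...,0]<14)&(H[...,1]>140)&(H[...,2]>90)&(S[...,2]>.19)&(S[...,2]<.26)&(np.hypot(S[...,0]-.623,S[...,1]+.36)<.07)
p=S[m];print("bar",m.sum(),p[p[:,2]>.228].mean(0))
E
```

```text
blue abs 0.4784 -0.0228 rel -0.1002 -0.0024 ang 1.1
black abs 0.4862 0.072 rel -0.1 -0.007 ang 1.3
peg 66 [ 0.59161314 -0.07292549  0.22677801]
lens 1263 ((523.1535034179688, -123.99919128417969), 55.221134185791016) ((521.63623046875, -125.48843383789062), (100.68180084228516, 108.04362487792969), 125.42272186279297)
bar 214 [ 0.62244996 -0.36086461  0.23747013]
```

View pics/fin.png

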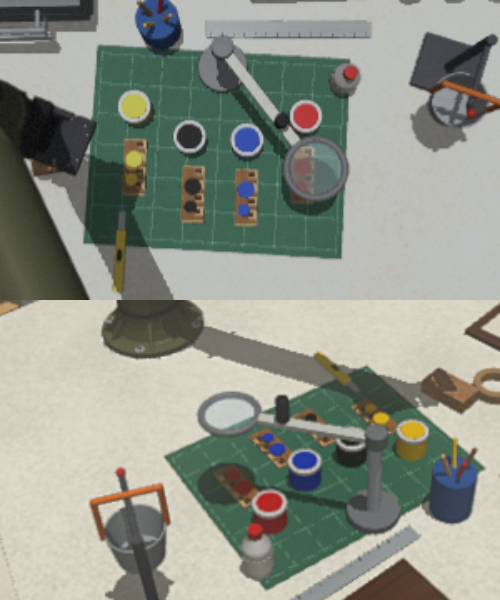

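The final view shows the lens over the red panel (about 8 mm off centre), every panel in front of its pot, the pail on the hook and the arm clear. Handing in.

```bash
python3 -c "
from bench import finish_job
print(finish_job())"
```

```text
the job is handed in; nothing more can be done
None
```

The job is handed in, with no verdict returned: in the last camera checks the pail hung on the hook, all four panels lay within about 7 mm of their spots before their pots, and the lens was about 8 mm off the red panel's centre.

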